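# Deburr the new opening of the bench waste bin and clear the used cups

### The job

The opening in the lid of the bench waste bin has just been cut and would tear gloves: swing its cover aside, take the deburring tool from its holder and run the blade once slowly round the inside of the edge, starting at the side next to the cover's pivot post and going anticlockwise seen from above, in steady contact all the way round and back to where you began, pressing lightly and never harder than about 10 N. Then stand the tool back in its holder, drop all used open cups through the opening and swing the cover fully shut again. Leave the pots with screw caps standing where they are.

Things in the scene. Friction and masses are not known exactly. Their poses are not given: they have to be found in the camera images.
- bin: Grey bench waste bin with an aluminium sheet lid, 164 x 204 mm in plan, fixed to the counter; lid top 170 mm above the counter, lid sheet 4 mm thick. Origin on the counter below the middle of the bin, z up. In the bin's own frame the round opening lies at y = -45 mm (x = 0) and the cover's pivot post at y = +40 mm. A sloping deflector inside sends what is dropped through the opening aside.
- hole (a point): Centre of the round opening in the lid, at the lid's upper face. The opening is 80 mm in diameter, its edge freshly cut. Axes as the bin: +y points to the cover's pivot post, z up.
- cover (a joint): Angle of the swing cover, rad: 0 = against its stop, fully over the opening; grows as the cover turns anticlockwise seen from above about its vertical pivot, up to 2.4. A flat steel disc 96 mm across on an arm, its top 6 mm above the lid. The pivot is stiff (about 1 N at the knob) and stays where it is left.
- cover_knob (a point): Middle of the upright black knob on the cover: 20 mm in diameter, 30 mm tall, its top 15 mm above this point and 44 mm above the lid; 85 mm from the pivot. With the cover shut it stands over the middle of the opening.
- tool: Hand deburring tool, about 150 g, upright, blade down, in its holder. Origin on its axis at the underside of the round steel guard (40 mm across, 6 mm thick); z up along the handle. Black handle 24 x 24 mm square, flats facing the tool's x and y, from 6 to 70 mm above (a 3 mm steel end cap on top) the origin.
- blade: Slim spring-steel blade of the tool, 10 mm across, reaching 60 mm below the guard; it bends sideways at the guard, about 1 N for each mm of sideways push at 50 mm below the guard, at most about 15 mm. Origin at the guard's underside, z along the tool's axis.
- blade_tip (a point): Free end of the blade on its axis, 60 mm below the guard.
- holder: Fixed grey holder block for the deburring tool, 80 x 80 mm, 85 mm high, with an upright 30 mm hole through its middle; the tool's guard rests on its top. Origin on the counter below its middle.
- holder_mouth (a point): Centre of the holder's hole at its top face, 85 mm above the counter.
- rim0 (a point): Point on the upper edge of the opening, 0 degrees anticlockwise (seen from above) from the side next to the cover's pivot post; 40 mm from the opening's centre.
- rim1 (a point): Point on the upper edge of the opening, 45 degrees anticlockwise (seen from above) from the side next to the cover's pivot post; 40 mm from the opening's centre.
- rim2 (a point): Point on the upper edge of the opening, 90 degrees anticlockwise (seen from above) from the side next to the cover's pivot post; 40 mm from the opening's centre.
- rim3 (a point): Point on the upper edge of the opening, 135 degrees anticlockwise (seen from above) from the side next to the cover's pivot post; 40 mm from the opening's centre.
- rim4 (a point): Point on the upper edge of the opening, 180 degrees anticlockwise (seen from above) from the side next to the cover's pivot post; 40 mm from the opening's centre.
- rim5 (a point): Point on the upper edge of the opening, 225 degrees anticlockwise (seen from above) from the side next to the cover's pivot post; 40 mm from the opening's centre.
- rim6 (a point): Point on the upper edge of the opening, 270 degrees anticlockwise (seen from above) from the side next to the cover's pivot post; 40 mm from the opening's centre.
- rim7 (a point): Point on the upper edge of the opening, 315 degrees anticlockwise (seen from above) from the side next to the cover's pivot post; 40 mm from the opening's centre.
- cup0: Used specimen cup, open at the top and without a cap, white plastic, 46 mm across, 60 mm high, 30 to 65 g, stands on the counter. Origin at the centre of its underside. May be absent.
- cup1: Used specimen cup, open at the top and without a cap, white plastic, 46 mm across, 60 mm high, 30 to 65 g, stands on the counter. Origin at the centre of its underside. May be absent.
- cup2: Used specimen cup, open at the top and without a cap, white plastic, 46 mm across, 60 mm high, 30 to 65 g, stands on the counter. Origin at the centre of its underside. May be absent.
- cup3: Used specimen cup, open at the top and without a cap, white plastic, 46 mm across, 60 mm high, 30 to 65 g, stands on the counter. Origin at the centre of its underside. May be absent.
- pot0: Specimen pot closed with a screw cap (full, to be kept): white plastic, body 45 mm across, cap 54 mm across, 62 mm high. Origin at the centre of its underside.
- pot1: Specimen pot closed with a screw cap (full, to be kept): white plastic, body 45 mm across, cap 54 mm across, 62 mm high. Origin at the centre of its underside.

How it is judged (in metres and radians):
On the way, in this order (a step that is already met when the one before it is completed fails the run):
1. blade in the opening and bearing on its edge (more than 0.5 N): the side next to the cover's pivot post (horizontal distance between blade_tip and rim0 below 0.0135 m and z of blade_tip in the frame of hole between -0.045 and -0.001 m and contact force between blade and bin above 0.5 N), for 0.2 s.
2. blade in the opening and bearing on its edge (more than 0.5 N): one eighth of a turn on, anticlockwise from above (horizontal distance between blade_tip and rim1 below 0.0135 m and z of blade_tip in the frame of hole between -0.045 and -0.001 m and contact force between blade and bin above 0.5 N), for 0.2 s.
3. blade in the opening and bearing on its edge (more than 0.5 N): a quarter of the way round, anticlockwise from above (horizontal distance between blade_tip and rim2 below 0.0135 m and z of blade_tip in the frame of hole between -0.045 and -0.001 m and contact force between blade and bin above 0.5 N), for 0.2 s.
4. blade in the opening and bearing on its edge (more than 0.5 N): three eighths of the way round, anticlockwise from above (horizontal distance between blade_tip and rim3 below 0.0135 m and z of blade_tip in the frame of hole between -0.045 and -0.001 m and contact force between blade and bin above 0.5 N), for 0.2 s.
5. blade in the opening and bearing on its edge (more than 0.5 N): half-way round, anticlockwise from above (horizontal distance between blade_tip and rim4 below 0.0135 m and z of blade_tip in the frame of hole between -0.045 and -0.001 m and contact force between blade and bin above 0.5 N), for 0.2 s.
6. blade in the opening and bearing on its edge (more than 0.5 N): five eighths of the way round, anticlockwise from above (horizontal distance between blade_tip and rim5 below 0.0135 m and z of blade_tip in the frame of hole between -0.045 and -0.001 m and contact force between blade and bin above 0.5 N), for 0.2 s.
7. blade in the opening and bearing on its edge (more than 0.5 N): three quarters of the way round, anticlockwise from above (horizontal distance between blade_tip and rim6 below 0.0135 m and z of blade_tip in the frame of hole between -0.045 and -0.001 m and contact force between blade and bin above 0.5 N), for 0.2 s.
8. blade in the opening and bearing on its edge (more than 0.5 N): seven eighths of the way round, anticlockwise from above (horizontal distance between blade_tip and rim7 below 0.0135 m and z of blade_tip in the frame of hole between -0.045 and -0.001 m and contact force between blade and bin above 0.5 N), for 0.2 s.
9. blade in the opening and bearing on its edge (more than 0.5 N): back at the side next to the pivot post, the circle closed, anticlockwise from above (all of step 1), for 0.2 s.
10. after the edge has been done, every used open cup is in the bin (x of cup0 in the frame of bin between -0.08 and 0.08 m and y of cup0 in the frame of bin between -0.1 and 0.1 m and height (world z) of each of cup0, cup1, cup2, cup3 below 0.15 m and x of cup1 in the frame of bin between -0.08 and 0.08 m and y of cup1 in the frame of bin between -0.1 and 0.1 m and x of cup2 in the frame of bin between -0.08 and 0.08 m and y of cup2 in the frame of bin between -0.1 and 0.1 m and x of cup3 in the frame of bin between -0.08 and 0.08 m and y of cup3 in the frame of bin between -0.1 and 0.1 m), for 0.2 s.
At the end, for the whole second after the job is handed in: Every used cup lies in the bin (below the lid), the cover is within 0.08 rad of its shut stop, the tool stands in its holder (within 12 mm of the hole's centre, within 0.12 rad of upright, its guard resting on the block) and both capped pots stand upright within 60 mm of where they were (all of step 10 and value of joint cover below 0.08 rad and horizontal distance between tool and holder_mouth below 0.012 m and angle between tool's own z axis and vertical below 0.12 rad and height (world z) of tool between 0.078 and 0.092 m and linear speed of tool below 0.02 m/s and distance of each of pot0, pot1 from where it was at the start of the episode below 0.06 m and angle between each of pot0, pot1's own z axis and vertical below 0.2 rad); the robot touches nothing.
It fails at once if the blade is pressed on the bin with more than 14 N (contact force between blade and bin above 14 N).
It fails at once if a capped pot is lifted or tipped over (height (world z) of pot0 above 0.03 m or angle between pot0's own z axis and vertical above 0.5 rad).
It fails at once if a capped pot is lifted or tipped over (height (world z) of pot1 above 0.03 m or angle between pot1's own z axis and vertical above 0.5 rad).
Of cup0, cup1, cup2, cup3 only 1 to 3 are there at a start; the rules pass over those that are not, and their reading is None.
At some moment in a run one of cup0, cup1, cup2, cup3 may be knocked a few centimetres aside while the robot is not near it.
It also fails if it takes over 210 s, if anything falls off the work surface, if the arm or the gripper's body presses on something with over 40 N, if the wrist force passes 120 N, or if a joint passes its speed limit or range.

### The arm

A 6-joint arm with a two-finger parallel gripper is mounted at the origin on the work surface. World frame = base frame: x ahead of the robot, y to its left, z up, the work surface at z = 0. Lengths are in mm, angles in rad, forces in N, time in s.
With the tool pointing down it reaches from about 325 to 925 mm from the base axis. Payload 3.1 kg.
Tool frame: the origin (TCP) lies at the very end of the fingers, on their centre line; the grasp point (between the pads) lies 19 mm behind it; z points along the fingers, y is the direction in which the jaws open and shut (so a half turn about z gives the same grasp; the last joint's range is limited). The gripper opens to 85 mm and grips with 20 to 120 N. Pads are 22 mm wide; open, the fingers measure 114 mm over their backs; the gripper's body (76 mm by 85 mm) begins 54 mm behind the grasp point. The pads swing forward as they close: fully open they stand 13 mm farther back than shut.
Start: joints at [-0.112, 0.217, 1.613, -0, 1.311, -0.112], TCP at [625.011, 0.021, 231.3] pointing down, gripper open.
Joint ranges: [-2.75, 2.75], [-0.78, 2.1], [0.31, 2.55], [-1.13, 4.27], [0.13, 2.63], [-2.58, 2.58]. Speed limits (rad/s): [2.79, 2.79, 3.14, 3.14, 3.14, 3.14].

### API

Orientations are given as a unit quaternion [x, y, z, w].
In Python, from cell import status, vision, job gives the robot as it stands.
- The arm moves only by the tool send_rows, never from a script. Its argument "series" is a list of rows, each an object with "hand": the finger opening in mm, from 0 to 85.4; "offset": the shift along the tool's x, y, z in units of 25 mm (1.0 is 25 mm), a list of three; "spin": the turn about the tool's z in rad. A call has 1 to 12 rows; each row is the pose to reach, as a shift and turn from the pose commanded when the call began, along the tool's axes at that moment; what a row does not reach only later rows make up. A row lasts 1/10 s, in which the tool goes at most 50 mm and 8.59 degrees, less where a joint would pass 70% of its speed; a pose out of reach is approached as far as the arm can. A call with a gripper value outside its range is refused whole. The fingers move at their own pace and stop on an object; "force" is the grip in N (left out, the last holds). Time passes only in rows, so rows that repeat a pose let the fingers close. It gives the time, the measured TCP pose, the force and the opening at its end, in the units of the state.
- status.observe(): the state, without advancing time (a new reading comes with each control period).
- vision.grab_frame(name): name is "scene" or "side" or "wrist"; returns (picture, depth): 420x560x3 uint8, red, green, blue; 420x560 float32, mm along the optical axis (not along the pixel's ray), 0 where there is no reading.
- vision.get_calibration(name): a dict with "fov_y" (degrees; the focal length in pixels is half the picture's height over the tangent of half this angle, whatever the lens; pixels are square), "cx", "cy" (the principal point, pixels), "rvec" (rotation vector, rad) and "tvec" (3), from world to camera coordinates, as OpenCV has them. Camera axes: x right, y down, z forward; pixel columns grow to the right and rows downward; lengths in mm; the calibration is good to about 2 mm. A picture is of the moment at which its call begins: read the wrist's pose just before it. get_calibration takes no time and is no camera call; for the wrist camera it gives the pose at the moment of the call.
- job.finish_job(): hands the job in, once; it reports no verdict.
The state is a dict: "time_s": time; "joint_pos": joint angles; "joint_velocities": joint speeds; "tau": joint torques, N m; "eef_pos": TCP position; "ee_rot": TCP orientation; "wrist_force": force on the tool from outside, world axes, zero at the start; "torque": the same for the moment, N m; "width": finger opening in mm.
Only numpy, scipy, OpenCV 4.12 (cv2) and the standard library are available. Lean on these libraries where they do the work, as an engineer would, in place of code of your own. Each camera call takes 0.05 s, during which the arm holds its last target.

## Working session

There is one attempt and no reset: what is moved stays moved. The work goes in short steps, Python scripts to look and compute and a tool call to move; the robot and the scene stay as the last step left them, time stands still between calls to the robot, and variables do not carry over. Pictures are saved under pics/ and viewed, and the job is handed in when it is done.

Besides the shell and the picture viewer there is one more tool, called after "Emit:" in YAML: its name, and indented under it one key for each argument. send_rows: Moves the arm, as the interface text tells. Its arguments: {"type":"object","properties":{"series":{"type":"array"},"force":{"type":"number"}},"required":["series"]}

```bash
ls; mkdir -p pics
cat > h.py <<'E'
import numpy as np,cv2
from cell import status,vision,job
def cal(n):
    c=vision.get_calibration(n);R=cv2.Rodrigues(np.array(c['rvec'],float))[0];t=np.array(c['tvec'],float).reshape(3)
    f=210/np.tan(np.radians(c['fov_y'])/2);return R,t,f,c['cx'],c['cy']
def ray(n,u,v,z,C=None):
    R,t,f,cx,cy=C or cal(n);o=-R.T@t;d=R.T@np.array([(u-cx)/f,(v-cy)/f,1]);return o+d*(z-o[2])/d[2]
def proj(n,p,C=None):
    R,t,f,cx,cy=C or cal(n);q=R@np.array(p,float)+t;return q[0]/q[2]*f+cx,q[1]/q[2]*f+cy
def cloud(n,D,C=None):
    R,t,f,cx,cy=C or cal(n);v,u=np.mgrid[:420,:560];P=np.stack([(u-cx)/f*D,(v-cy)/f*D,D],-1);return (P-t)@R
def grab(n,fn):
    C=cal(n);I,D=vision.grab_frame(n);cv2.imwrite('pics/'+fn,I[...,::-1]);np.savez('/tmp/'+fn+'.npz',I=I,D=D);return I,D,C
E
python3 - <<'E'
from h import *
print(status.observe())
for n in('scene','side','wrist'):
    I,D,C=grab(n,n+'0.png');print(n,-C[0].T@C[1],C[2:],C[0][2],vision.get_calibration(n))
E
```

```text
pics
{'time_s': 0.0, 'joint_pos': array([-1.12148354e-01,  2.17752441e-01,  1.61493756e+00,  5.74934855e-06,
        1.31128574e+00, -1.12218881e-01]), 'joint_velocities': array([ 0.00159103, -0.00090878, -0.00216065,  0.00103129, -0.00073757,
       -0.00093405]), 'tau': array([-2.90135131e-04, -3.96841800e+01, -3.03850436e+01, -2.80225659e-04,
        9.87685227e-03,  9.68610237e-06]), 'eef_pos': array([6.24186409e+02, 1.47787833e-01, 2.29967537e+02]), 'ee_rot': array([ 0.70708187,  0.70713069, -0.00074076, -0.00093331]), 'wrist_force': array([ 0.21142466, -0.39433399,  0.003883  ]), 'torque': array([ 0.03559135,  0.00716709, -0.03043772]), 'width': 85.07515062636148}
scene [1303.71998756 -545.56372681  969.49052873] (np.float64(497.6050449953701), 280.9257261350175, 204.3049523038066) [-0.62864629  0.43449916 -0.64499173] {'fov_y': 45.76157550621805, 'cx': 280.9257261350175, 'cy': 204.3049523038066, 'rvec': array([ 2.07411641,  1.053341  , -0.51441584]), 'tvec': array([-296.31971052, -143.22370963, 1681.93908018])}
side [ 445.3333131  -825.21329937 1090.09298957] (np.float64(511.9349534060725), 279.76371998676376, 214.61566857126886) [ 0.07607119  0.66097365 -0.74654337] {'fov_y': 44.6076975573824, 'cx': 279.76371998676376, 'cy': 214.61566857126886, 'rvec': array([ 2.40787134, -0.17233762,  0.03965491]), 'tvec': array([-532.2655234 ,  166.40956406, 1325.36890891])}
wrist [624.16755977  68.02235122 372.15339382] (np.float64(356.8063916089268), 288.3731624897234, 209.8748353637147) [-0.00276163 -0.26651392 -0.96382711] {'fov_y': 60.9582594183021, 'cx': 288.3731624897234, 'cy': 209.8748353637147, 'rvec': array([-2.87178306e+00, -1.14893661e-03,  3.77735008e-03]), 'tvec': array([-623.25758892,  -34.39321267,  378.51939688])}
```

View pics/scene0.png

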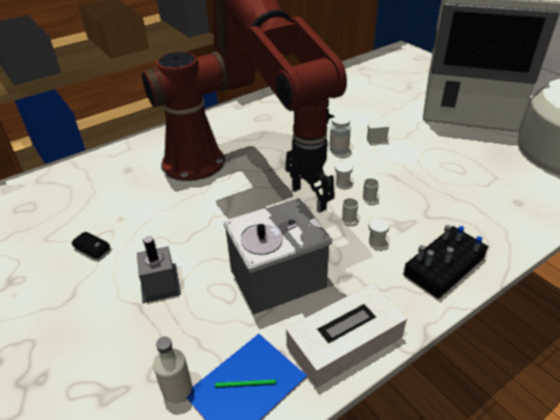

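View pics/side0.png

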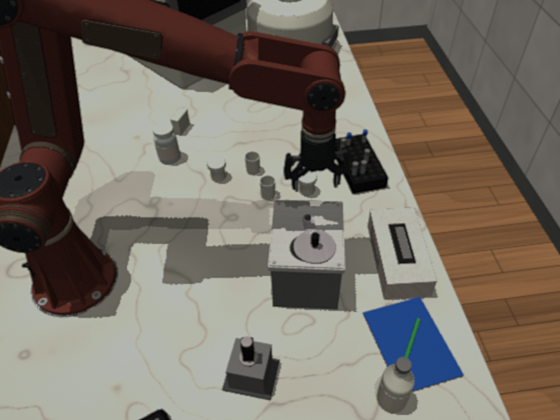

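View pics/wrist0.png

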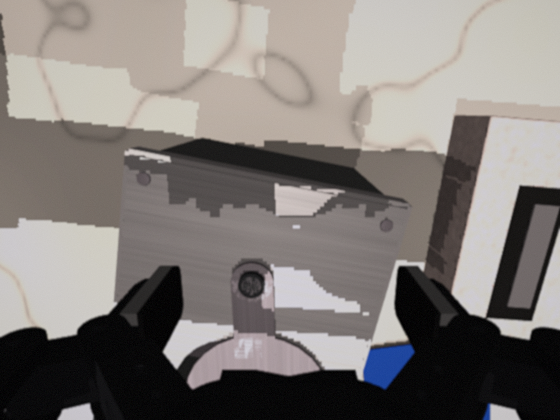

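Run:
```python
from h import *
for n,b in(('scene',(100,300,270,400)),('side',(120,210,140,340))):
    d=np.load(f'/tmp/{n}0.png.npz');I=d['I'];y0,y1,x0,x1=b
    cv2.imwrite(f'pics/{n}0z.png',cv2.resize(I[y0:y1,x0:x1,::-1],None,fx=min(800/(x1-x0),600/(y1-y0)),fy=min(800/(x1-x0),600/(y1-y0)),interpolation=cv2.INTER_CUBIC))
    P=cloud(n,d['D'].astype(float))
    m=(d['D']>0)
    lid=m&(abs(P[...,2]-170)<6)&(abs(P[...,0]-620)<200)&(abs(P[...,1])<250)
    pts=P[lid][:,:2].astype(np.float32);print(n,'lid',len(pts),cv2.minAreaRect(pts), P[lid].mean(0))
    h=m&(abs(P[...,2]-85)<5)&(P[...,1]<-150)&(P[...,0]<700)&(P[...,0]>300)
    pts=P[h][:,:2].astype(np.float32);print('holder',len(pts),cv2.minAreaRect(pts))
    for lab,z0,z1 in(('cups',30,75),('low',10,75)):
        k=(m&(P[...,2]>z0)&(P[...,2]<z1)&(P[...,0]>300)&(P[...,1]>-400)).astype(np.uint8)
        nn,L,st,ce=cv2.connectedComponentsWithStats(k)
        for i in range(1,nn):
            if st[i,4]>60:
                q=P[L==i];print(lab,st[i],q.min(0).round(),q.max(0).round(),np.median(q,0).round())
```

```text
scene lid 3550 ((594.3693237304688, -71.164794921875), (208.94778442382812, 175.68011474609375), 78.88776397705078) [601.77454401 -69.24623896 171.39123767]
holder 724 ((506.1502990722656, -235.59120178222656), (340.16326904296875, 129.80728149414062), 42.88840103149414)
cups [ 428  104  132   65 1650] [300. 809.  30.] [ 772. 1022.   75.] [501. 894.  53.]
cups [334 162  19  18 257] [363. 294.  30.] [418. 349.  69.] [396. 316.  62.]
cups [363 178  16  18 235] [471. 311.  31.] [521. 362.  66.] [498. 337.  48.]
cups [342 198  16  19 254] [504. 201.  30.] [555. 250.  66.] [531. 225.  49.]
cups [368 218  21  22 359] [619. 195.  30.] [674. 248.  70.] [653. 217.  62.]
cups [ 404  226   84   67 2719] [755. 187.  30.] [884. 408.  75.] [828. 281.  47.]
cups [ 228  252  100   55 1189] [ 494. -187.   30.] [692.  12.  75.] [ 666. -115.   53.]
cups [139 272  36  19 440] [ 440. -374.   30.] [ 479. -287.   75.] [ 464. -337.   53.]
cups [ 285  284  122   98 5848] [ 769. -186.   30.] [910.  62.  75.] [855. -79.  71.]
low [ 428  104  132   69 2262] [300. 809.  10.] [ 773. 1023.   75.] [496. 894.  44.]

[... 2111 characters left out ...]
758. 183.  10.] [887. 410.  75.] [824. 252.  43.]
low [244 151  16  22 281] [475. 309.  11.] [521. 364.  63.] [499. 327.  41.]
low [207 156  19  24 345] [363. 294.  10.] [417. 352.  66.] [390. 311.  57.]
low [298 171  19  24 317] [620. 191.  10.] [675. 242.  65.] [647. 208.  56.]
low [259 175  16  23 306] [509. 199.  11.] [553. 249.  62.] [531. 215.  40.]
low [ 368  207   69   92 4550] [ 769. -193.   10.] [909.  63.  75.] [831. -93.  69.]
low [271 289  69  19 990] [ 496. -189.   10.] [ 653. -153.   75.] [ 574. -171.   44.]
low [398 318  24  41 259] [ 765. -342.   10.] [ 842. -246.   23.] [ 802. -301.   16.]
low [226 347  46  47 606] [ 376. -376.   10.] [ 478. -301.   75.] [ 426. -360.   43.]
```

View zoom.

View pics/scene0z.png

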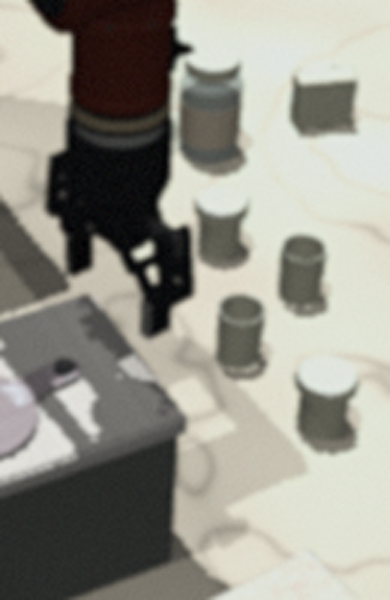

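View pics/side0z.png

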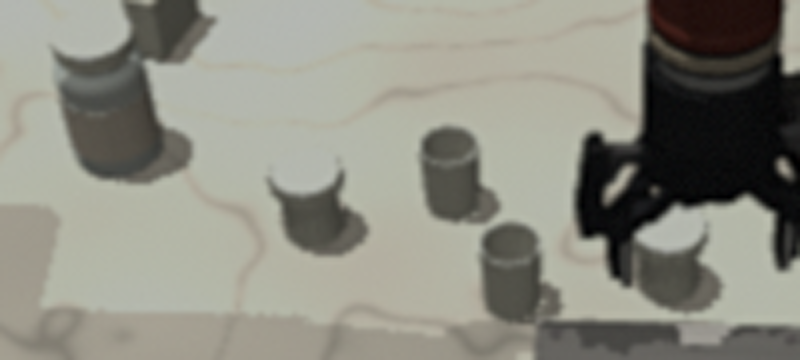

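Emit:
send_rows:
  series:
    - {"hand": 85, "offset": [-5.2, -1.6, -4], "spin": 0}
    - {"hand": 85, "offset": [-5.2, -1.6, -4], "spin": 0}
    - {"hand": 85, "offset": [-5.2, -1.6, -4], "spin": 0}
    - {"hand": 85, "offset": [-5.2, -1.6, -4], "spin": 0}
    - {"hand": 85, "offset": [-5.2, -1.6, -4], "spin": 0}
    - {"hand": 85, "offset": [-5.2, -1.6, -4], "spin": 0}

```text
time_s: 0.75
eef_pos: [584.7, -129.1, 330.0]
ee_rot: [0.707, 0.707, 0.0, -0.001]
wrist_force: [0.8, 0.0, -0.2]
width: 85.2
```

Run:
```python
from h import *
s=status.observe();print(s['time_s'],s['eef_pos'],s['ee_rot'])
I,D,C=grab('wrist','w1.png');print(-C[0].T@C[1])
P=cloud('wrist',D.astype(float),C);m=D>0
print(np.percentile(D,[1,50,99]))
lid=m&(abs(P[...,2]-170)<4);print(lid.sum(),cv2.minAreaRect(P[lid][:,:2].astype(np.float32)))
for z0,z1 in((180,225),(173.5,179),):
    k=m&(P[...,2]>z0)&(P[...,2]<z1)
    nn,L,st,ce=cv2.connectedComponentsWithStats(k.astype(np.uint8))
    for i in range(1,nn):
        if st[i,4]>40:
            q=P[L==i];print(z0,st[i],q.min(0).round(),q.max(0).round(),q.mean(0).round(1))
```

```text
0.75 [ 584.70712721 -129.12388744  329.96951095] [ 7.07200829e-01  7.07011799e-01  1.29906811e-04 -1.13446146e-03]
[584.52638111 -61.43774763 472.16338019]
[ 60.76577633 417.02690125 580.35969788]
37000 ((593.790283203125, -69.64678192138672), (207.48666381835938, 170.6465301513672), 78.82508087158203)
180 [299 171  28  31 669] [ 592. -126.  185.] [ 612. -107.  215.] [ 601.7 -114.9  210.2]
173.5 [  254    55   113   179 10954] [ 555. -164.  174.] [650. -19. 179.] [ 601.9 -103.6  175.4]
```

View pics/w1.png

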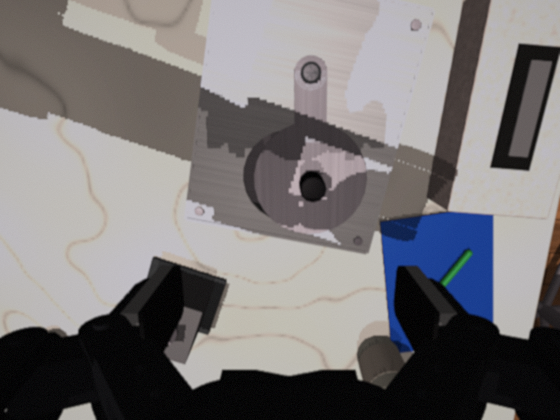

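Emit:
send_rows:
  series:
    - {"hand": 60, "offset": [0.5, 0.7, 1], "spin": 0}
    - {"hand": 50, "offset": [0.5, 0.7, 2.8], "spin": 0}
    - {"hand": 34, "offset": [0.5, 0.7, 4.6], "spin": 0}
    - {"hand": 34, "offset": [0.5, 0.7, 5.8], "spin": 0}
    - {"hand": 34, "offset": [0.5, 0.7, 5.8], "spin": 0}
    - {"hand": 34, "offset": [0.5, 0.7, 5.8], "spin": 0}
    - {"hand": 34, "offset": [0.5, 0.7, 5.8], "spin": 0}

```text
time_s: 1.5
eef_pos: [603.6, -116.9, 187.9]
ee_rot: [0.707, 0.707, 0.001, 0.001]
wrist_force: [0.4, -0.4, 0.5]
width: 34.1
```

Run:
```python
from h import *
s=status.observe();print(s['time_s'],s['eef_pos'],s['joint_pos'],s['width'])
I,D,C=grab('side','s2.png');cv2.imwrite('pics/s2z.png',cv2.resize(I[160:320,220:400,::-1],None,fx=4,fy=3.7))
d=np.load('/tmp/w1.png.npz')
R,t,f,cx,cy=cal('wrist')
```

```text
1.5 [ 603.60342578 -116.89072179  187.85582094] [-3.05577061e-01  2.33230722e-01  1.67829461e+00  3.99661502e-04
  1.22796151e+00 -3.06712422e-01] 34.082954362523
```

View pics/s2z.png

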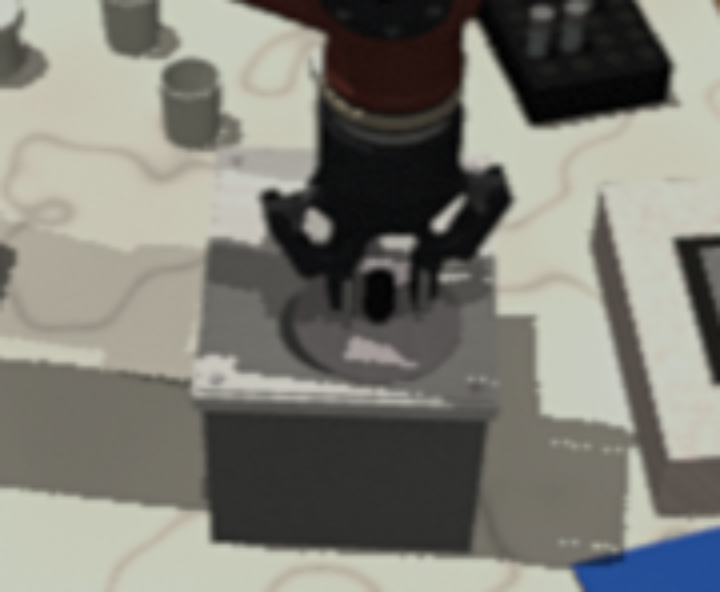

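Emit:
send_rows:
  series:
    - {"hand": 34, "offset": [0.03, 0.47, 0], "spin": -0.14}
    - {"hand": 34, "offset": [0.13, 0.94, 0], "spin": -0.28}
    - {"hand": 34, "offset": [0.29, 1.38, 0], "spin": -0.42}
    - {"hand": 34, "offset": [0.52, 1.8, 0], "spin": -0.56}
    - {"hand": 34, "offset": [0.8, 2.19, 0], "spin": -0.7}
    - {"hand": 34, "offset": [1.12, 2.53, 0], "spin": -0.84}
    - {"hand": 34, "offset": [1.5, 2.82, 0], "spin": -0.98}
    - {"hand": 34, "offset": [1.5, 2.82, 0], "spin": -0.98}

```text
time_s: 2.35
eef_pos: [674.6, -79.0, 188.3]
ee_rot: [0.291, 0.957, 0.0, 0.002]
wrist_force: [0.5, -0.9, -0.3]
width: 34.0
```

Run:
```python
from h import *
s=status.observe();print(s['time_s'],s['eef_pos'],s['joint_pos'],s['width'],s['wrist_force'])
I,D,C=grab('side','s3.png');cv2.imwrite('pics/s3z.png',cv2.resize(I[160:320,220:400,::-1],None,fx=4,fy=3.7))
```

```text
2.35 [674.56292186 -79.04148183 188.26815899] [-2.20207459e-01  3.62734421e-01  1.51407373e+00  7.35643116e-04
  1.26158510e+00 -1.20150983e+00] 33.95749244788503 [ 0.46310849 -0.92908161 -0.34366816]
```

View pics/s3z.png

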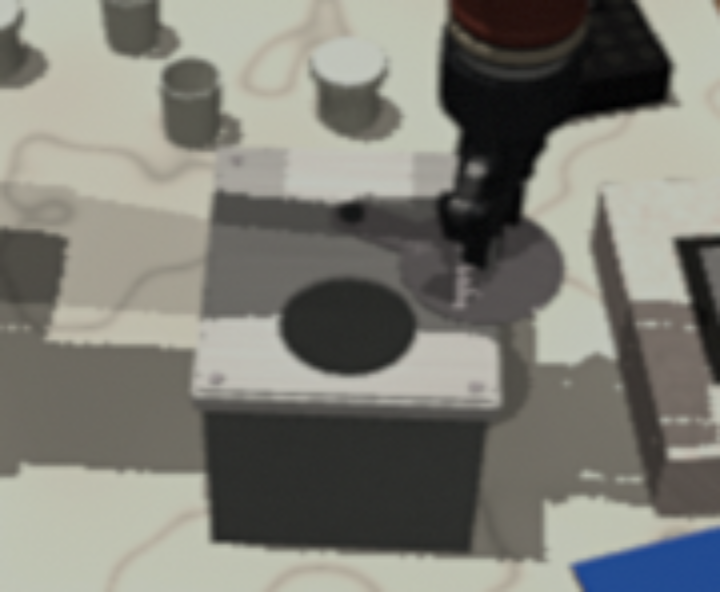

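Emit:
send_rows:
  series:
    - {"hand": 34, "offset": [0.03, 0.47, 0], "spin": -0.14}
    - {"hand": 34, "offset": [0.13, 0.94, 0], "spin": -0.28}
    - {"hand": 34, "offset": [0.29, 1.38, 0], "spin": -0.42}
    - {"hand": 34, "offset": [0.52, 1.8, 0], "spin": -0.56}
    - {"hand": 34, "offset": [0.8, 2.19, 0], "spin": -0.7}
    - {"hand": 34, "offset": [1.12, 2.53, 0], "spin": -0.84}
    - {"hand": 34, "offset": [1.5, 2.82, 0], "spin": -0.98}
    - {"hand": 34, "offset": [1.9, 3.05, 0], "spin": -1.1}
    - {"hand": 34, "offset": [1.9, 3.05, 0], "spin": -1.1}
    - {"hand": 60, "offset": [1.9, 2.9, -1.0], "spin": -1.1}
    - {"hand": 60, "offset": [1.9, 2.9, -3.0], "spin": -1.1}
    - {"hand": 85, "offset": [1.9, 2.9, -5.0], "spin": -1.1}

```text
time_s: 3.6
eef_pos: [672.9, 5.7, 311.5]
ee_rot: [-0.249, 0.968, 0.0, -0.001]
wrist_force: [1.8, 0.5, 0.4]
width: 73.0
```

Run:
```python
from h import *
s=status.observe();print(s['time_s'],s['eef_pos'],s['ee_rot'],s['joint_pos'],s['width'],s['wrist_force'])
I,D,C=grab('side','s4.png')
for n in ('side','scene'):
    I,D,C=grab(n,n+'4.png')
    P=cloud(n,D.astype(float),C)
    k=(P[...,2]>88)&(P[...,2]<160)&(abs(P[...,0]-425)<70)&(abs(P[...,1]+330)<70)
    q=P[k];print(n,k.sum(),q.min(0),q.max(0),q.mean(0)); top=q[q[:,2]>150];print(top.mean(0), top.min(0),top.max(0))
```

```text
3.6 [672.92598356   5.71004892 311.51165812] [-2.49067581e-01  9.68484954e-01  2.98380190e-04 -1.46493036e-03] [-9.55245701e-02  2.70273991e-01  1.39982993e+00 -4.37937083e-04
  1.47444682e+00 -2.16971345e+00] 72.99383576032766 [1.82249631 0.47257144 0.4143927 ]
side 434 [ 383.38884169 -373.59456603   88.03525768] [ 463.54603308 -295.002616    159.74380655] [ 427.86464265 -331.65682439  122.14645007]
[ 427.81325577 -326.77551576  155.83892029] [ 414.59756111 -338.19206087  150.00476839] [ 440.15696527 -312.39321622  159.74380655]
scene 451 [ 385.38059148 -371.72920983   88.00972552] [ 476.38895096 -281.44666642  159.93799285] [ 435.58211613 -325.92236512  114.53057107]
[ 431.60942036 -324.67950252  156.58172186] [ 416.62661231 -337.24558797  150.42854631] [ 442.51185013 -312.46995656  159.93799285]
```

View pics/s4.png

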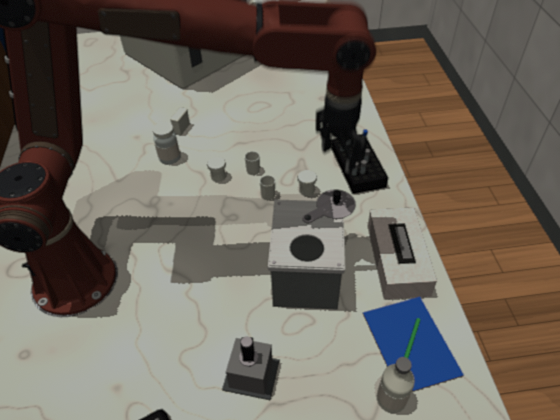

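Emit:
send_rows:
  series:
    - {"hand": 85, "offset": [1.5, -0.9, -0.75], "spin": 0.14}
    - {"hand": 85, "offset": [3.0, -1.8, -0.75], "spin": 0.29}
    - {"hand": 85, "offset": [4.5, -2.6, -0.75], "spin": 0.44}
    - {"hand": 85, "offset": [5.9, -3.4, -0.75], "spin": 0.59}
    - {"hand": 85, "offset": [5.9, -3.4, -0.75], "spin": 0.74}
    - {"hand": 85, "offset": [5.9, -3.4, -0.75], "spin": 0.89}
    - {"hand": 85, "offset": [5.9, -3.4, -0.75], "spin": 1.04}
    - {"hand": 85, "offset": [5.9, -3.4, -0.75], "spin": 1.19}
    - {"hand": 85, "offset": [5.9, -3.4, -0.75], "spin": 1.34}
    - {"hand": 85, "offset": [5.9, -3.4, -0.75], "spin": 1.49}
    - {"hand": 85, "offset": [5.9, -3.4, -0.75], "spin": 1.64}
    - {"hand": 85, "offset": [5.9, -3.4, -0.75], "spin": 1.78}

```text
time_s: 4.95
eef_pos: [585.7, -139.9, 328.6]
ee_rot: [0.598, 0.802, -0.0, -0.001]
wrist_force: [-0.5, 0.3, 0.6]
width: 84.8
```

Emit:
send_rows:
  series:
    - {"hand": 85, "offset": [0, 0, 0], "spin": 0.15}
    - {"hand": 85, "offset": [0, 0, 0], "spin": 0.3}
    - {"hand": 85, "offset": [0, 0, 0], "spin": 0.3}
    - {"hand": 85, "offset": [0, 0, 0], "spin": 0.3}

```text
time_s: 5.35
eef_pos: [586.1, -139.7, 329.1]
ee_rot: [0.707, 0.707, -0.0, -0.001]
wrist_force: [-0.2, -0.2, 0.3]
width: 85.2
```

Run:
```python
from h import *
s=status.observe();print(s['time_s'],s['eef_pos'],s['ee_rot'],s['joint_pos'],s['width'],s['wrist_force'])
I,D,C=grab('wrist','w5.png')
P=cloud('wrist',D.astype(float),C)
m=(D>0)
lid=m&(abs(P[...,2]-170)<4);print(lid.sum(),cv2.minAreaRect(P[lid][:,:2].astype(np.float32)))
```

```text
5.35 [ 586.0687971  -139.74480253  329.12919209] [ 7.06816975e-01  7.07396060e-01 -3.91060819e-04 -6.51835767e-04] [-3.50437558e-01  1.08528741e-01  1.55466916e+00 -1.61246067e-04
  1.47990654e+00 -3.51241751e-01] 85.20729704564388 [-0.20204968 -0.15113302  0.25437051]
34078 ((607.5354614257812, -74.46392822265625), (203.0727996826172, 199.42642211914062), 78.85713195800781)
```

View pics/w5.png

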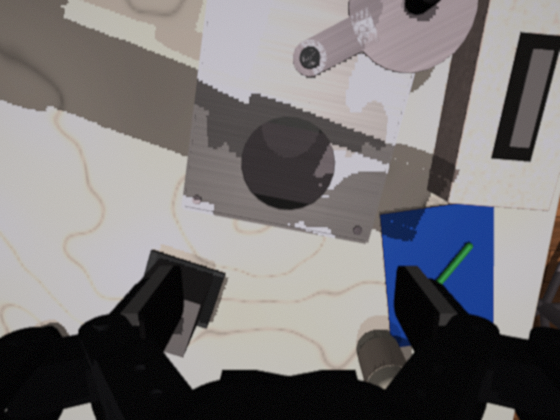

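```bash
cat > hole.py <<'E'
from h import *
from scipy.optimize import least_squares
def hole(fn,n,C,g=(585,-115)):
    d=np.load('/tmp/'+fn+'.npz');D=d['D'].astype(float);P=cloud(n,D,C)
    m=((P[...,2]<158)&(D>0)).astype(np.uint8)
    v,u=np.mgrid[:420,:560]
    R,t,f,cx,cy=C;o=-R.T@t
    dd=np.stack([(u-cx)/f,(v-cy)/f,np.ones_like(u)],-1)@R
    X=o+dd*((170-o[2])/dd[...,2])[...,None]
    near=np.hypot(X[...,0]-g[0],X[...,1]-g[1])<58
    k=(m.astype(bool)&near).astype(np.uint8)
    nn,L,st,ce=cv2.connectedComponentsWithStats(k);i=1+np.argmax(st[1:,4])
    c=max(cv2.findContours((L==i).astype(np.uint8),cv2.RETR_EXTERNAL,cv2.CHAIN_APPROX_NONE)[0],key=len)[:,0]
    Q=X[c[:,1],c[:,0]][:,:2]
    r=least_squares(lambda p:np.hypot(Q[:,0]-p[0],Q[:,1]-p[1])-p[2],[g[0],g[1],40],loss='soft_l1')
    return r.x,np.std(r.fun),st[i]
E
python3 - <<'E'
from hole import *
# wrist still at pose of w5
print(hole('w5.png','wrist',cal('wrist')))
for n in('side','scene'): print(hole(n+'4.png',n,cal(n)))
C=cal('wrist')
print('pivot',ray('wrist',310,57,178,C), 'screws',[ray('wrist',u,v,170,C).round(1) for u,v in((197,198),(357,230))])
print('lid pivot top z', cloud('wrist',np.load('/tmp/w5.png.npz')['D'].astype(float),C)[50:64,304:316,2].mean())
# holder in wrist
P=cloud('wrist',np.load('/tmp/w5.png.npz')['D'].astype(float),C)
k=(abs(P[...,2]-85)<4)&(P[...,0]<520)&(P[...,0]>350)
print(k.sum(),P[k].min(0),P[k].max(0))
E
```

```text
(array([ 584.84132764, -114.44249914,   38.79082358]), np.float64(0.26437274900227575), array([ 242,  116,   93,   93, 6715], dtype=int32))
(array([ 584.90555661, -119.76743309,   37.52739164]), np.float64(0.9332693770728718), array([289, 235,  35,  27, 718], dtype=int32))
(array([ 584.43608226, -117.03946881,   36.79126486]), np.float64(1.2339479301049778), array([241, 226,  34,  22, 589], dtype=int32))
pivot [601.77259396 -31.86522671 178.        ] screws [array([ 506. , -144.5,  170. ]), array([ 646.5, -173.6,  170. ])]
lid pivot top z 181.3393755165775
947 [ 427.77684199 -372.18112257   81.10085959] [ 477.86721426 -290.43059331   87.18804168]
```

Emit:
send_rows:
  series:
    - {"hand": 85, "offset": [-1.6, -1.2, 0], "spin": 0}
    - {"hand": 85, "offset": [-3.2, -2.4, 0], "spin": 0}
    - {"hand": 85, "offset": [-4.8, -3.6, 0.3], "spin": 0}
    - {"hand": 85, "offset": [-6.4, -4.8, 0.6], "spin": 0}
    - {"hand": 85, "offset": [-8.2, -6.2, 1.2], "spin": 0}
    - {"hand": 85, "offset": [-8.2, -6.2, 1.2], "spin": 0}
    - {"hand": 85, "offset": [-8.2, -6.2, 1.2], "spin": 0}
    - {"hand": 85, "offset": [-8.2, -6.2, 1.2], "spin": 0}

```text
time_s: 6.2
eef_pos: [432.2, -343.9, 300.3]
ee_rot: [0.707, 0.707, 0.001, 0.0]
wrist_force: [-0.3, 0.2, -0.4]
width: 85.1
```

Run:
```python
from h import *
s=status.observe();print(s['time_s'],s['eef_pos'],s['ee_rot'],s['joint_pos'])
I,D,C=grab('wrist','w6.png')
P=cloud('wrist',D.astype(float),C)
for z0,z1 in((80,88),(110,150),(152,160)):
    k=(P[...,2]>z0)&(P[...,2]<z1)&(abs(P[...,0]-430)<70)&(abs(P[...,1]+330)<70)
    q=P[k];print(z0,k.sum(),q.min(0).round(1),q.max(0).round(1),q.mean(0).round(1),cv2.minAreaRect(q[:,:2].astype(np.float32)))
```

```text
6.2 [ 432.19507072 -343.91134214  300.31668698] [7.06957939e-01 7.07255405e-01 5.04518189e-04 9.95398628e-05] [-7.99773060e-01  1.21394063e-02  1.70865285e+00  1.02335133e-03
  1.42061613e+00 -8.00346757e-01]
80 4925 [ 376.3 -372.1   80.1] [ 477.6 -271.1   87.9] [ 426.8 -319.3   84.3] ((426.63592529296875, -322.13616943359375), (80.49398803710938, 80.14318084716797), 70.27446746826172)
110 161 [ 413.  -335.6  110.6] [ 440.6 -308.1  150. ] [ 428.1 -311.9  134.8] ((426.7617492675781, -322.0361022949219), (24.646474838256836, 24.573867797851562), 81.44923400878906)
152 797 [ 414.1 -334.7  152. ] [ 439.5 -309.2  159.5] [ 426.8 -321.3  156.4] ((426.6513366699219, -321.79583740234375), (23.80046844482422, 23.54132843017578), 81.76592254638672)
```

View pics/w6.png

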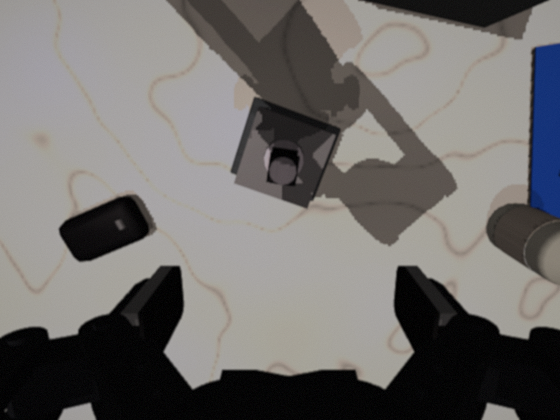

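Emit:
send_rows:
  series:
    - {"hand": 85, "offset": [0.88, -0.2, 1.6], "spin": 0.146}
    - {"hand": 85, "offset": [0.88, -0.2, 3.4], "spin": 0.146}
    - {"hand": 70, "offset": [0.88, -0.2, 4.8], "spin": 0.146}
    - {"hand": 60, "offset": [0.88, -0.2, 5.2], "spin": 0.146}
    - {"hand": 60, "offset": [0.88, -0.2, 5.2], "spin": 0.146}

```text
time_s: 6.75
eef_pos: [426.7, -320.6, 168.8]
ee_rot: [0.756, 0.654, -0.0, -0.002]
wrist_force: [0.3, 0.4, 0.7]
width: 59.9
```

Run:
```python
from h import *
for i in range(3):
    s=status.observe();print(s['time_s'],s['eef_pos'],s['ee_rot'])
    I,D,C=grab('wrist','w7.png')
P=cloud('wrist',D.astype(float),C)
k=(P[...,2]>152)&(P[...,2]<160)&(abs(P[...,0]-430)<70)&(abs(P[...,1]+330)<70)
q=P[k];print(k.sum(),q.min(0).round(1),q.max(0).round(1),cv2.minAreaRect(q[:,:2].astype(np.float32)))
```

```text
6.75 [ 426.72429983 -320.64326356  168.79586365] [ 7.56064812e-01  6.54494593e-01 -1.39196121e-05 -1.68177810e-03]
6.8 [ 427.76280117 -322.07509665  170.9161551 ] [7.56217686e-01 6.54319979e-01 1.13373094e-04 4.04609683e-04]
6.85 [ 428.33606042 -323.0471956   172.23826529] [7.56380174e-01 6.54129868e-01 2.08573648e-04 1.76206166e-03]
2157 [ 414.3 -334.6  152. ] [ 439.7 -308.6  159.2] ((426.81463623046875, -321.7176818847656), (24.000703811645508, 23.592681884765625), 82.22056579589844)
```

View pics/w7.png

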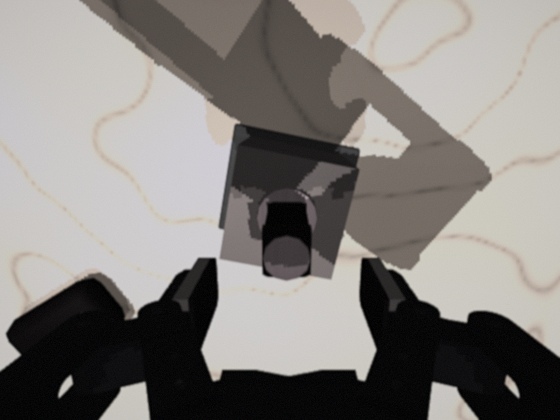

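Emit:
send_rows:
  force: 60
  series:
    - {"hand": 60, "offset": [0, -0.04, 1.2], "spin": 0}
    - {"hand": 60, "offset": [0, -0.04, 2.4], "spin": 0}
    - {"hand": 60, "offset": [0, -0.04, 2.4], "spin": 0}
    - {"hand": 10, "offset": [0, -0.04, 2.4], "spin": 0}
    - {"hand": 10, "offset": [0, -0.04, 2.4], "spin": 0}
    - {"hand": 10, "offset": [0, -0.04, 2.4], "spin": 0}
    - {"hand": 10, "offset": [0, -0.04, 2.4], "spin": 0}
    - {"hand": 10, "offset": [0, -0.04, 2.4], "spin": 0}

```text
time_s: 7.7
eef_pos: [427.3, -324.0, 113.0]
ee_rot: [0.757, 0.654, 0.0, 0.003]
wrist_force: [0.0, -0.7, 6.4]
width: 23.6
```

Run:
```python
from h import *
s=status.observe();print(s['time_s'],s['eef_pos'],s['width'],s['wrist_force'],s['torque'])
```

```text
7.7 [ 427.28143437 -323.99547917  112.9527324 ] 23.58503077099517 [ 0.0252368  -0.70667399  6.36773263] [ 0.04328932  0.1586555  -0.02823169]
```

Emit:
send_rows:
  series:
    - {"hand": 10, "offset": [0, 0, -0.6], "spin": 0}
    - {"hand": 10, "offset": [0, 0, -1.6], "spin": 0}
    - {"hand": 10, "offset": [0, 0, -2.8], "spin": 0}
    - {"hand": 10, "offset": [0, 0, -4.2], "spin": 0}
    - {"hand": 10, "offset": [0, 0, -5.6], "spin": 0}
    - {"hand": 10, "offset": [0, 0, -7], "spin": 0}
    - {"hand": 10, "offset": [0, 0, -7], "spin": 0}
    - {"hand": 10, "offset": [0, 0, -7], "spin": 0}
    - {"hand": 10, "offset": [0, 0, -7], "spin": 0}

```text
time_s: 8.6
eef_pos: [424.7, -321.3, 283.3]
ee_rot: [0.757, 0.654, -0.0, -0.002]
wrist_force: [-0.1, 0.4, -1.9]
width: 23.5
```

Run:
```python
from h import *
for n in ('side','scene','wrist'):
    s=status.observe();print(s['time_s'],s['eef_pos'],s['width'],s['wrist_force'],s['ee_rot'])
    I,D,C=grab(n,n+'8.png')
    if n=='wrist':continue
    u,v=proj(n,(427,-322,240),C);u,v=int(u),int(v);x0=max(0,u-60);y0=max(0,v-60)
    cv2.imwrite(f'pics/{n}8z.png',cv2.resize(I[y0:v+60,x0:u+60,::-1],None,fx=5,fy=5,interpolation=cv2.INTER_CUBIC));print(x0,y0)
```

```text
8.6 [ 424.67449051 -321.34838472  283.31218972] 23.465606933721332 [-0.09075776  0.41440458 -1.92455298] [ 7.56795347e-01  6.53649692e-01 -1.26243485e-04 -1.69335231e-03]
182 258
8.65 [ 424.5327478  -321.20776669  282.77565336] 23.239589846520506 [-0.66294229 -0.27586956 -2.32815871] [ 7.56788221e-01  6.53656506e-01 -1.64649145e-04 -2.17547882e-03]
81 152
8.7 [ 424.56363622 -321.27464994  282.6532719 ] 23.287640252497262 [-0.00991023  0.19142296 -1.4484027 ] [ 7.56797845e-01  6.53645155e-01 -1.76081673e-04 -2.23665604e-03]
```

View pics/side8z.png

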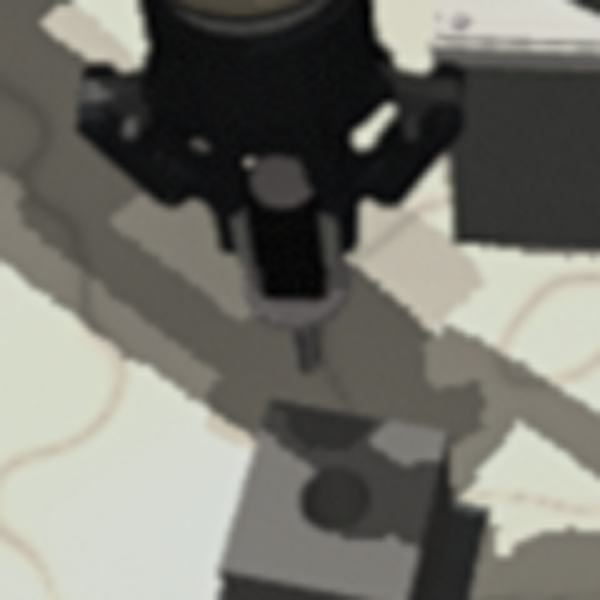

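View pics/scene8z.png

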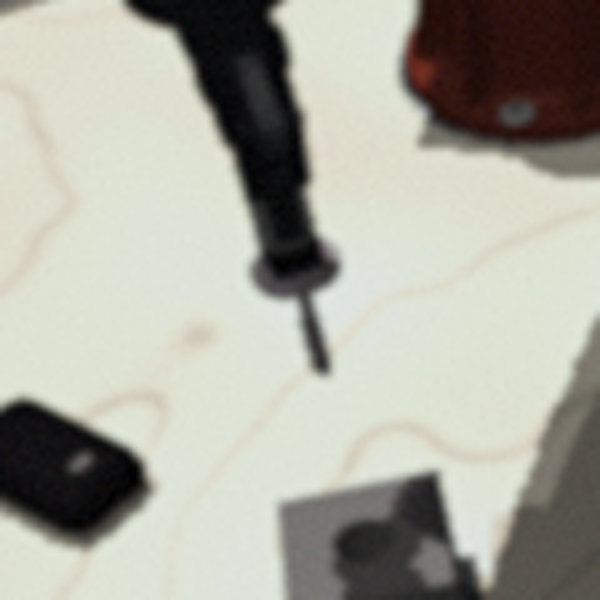

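View pics/wrist8.png

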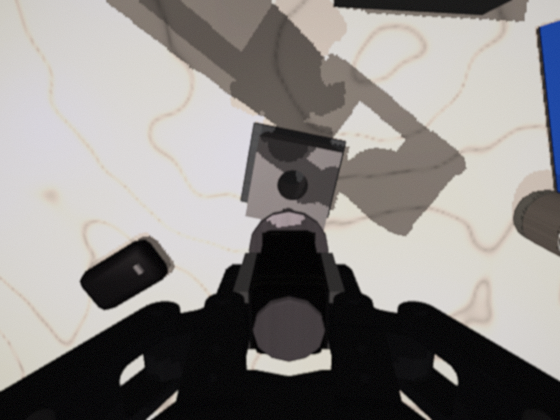

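```bash
cat >> h.py <<'E'
def tri(a,b,na='side',nb='scene'):
    A=[]
    for n,p in((na,a),(nb,b)):
        R,t,f,cx,cy=cal(n);o=-R.T@t;d=R.T@np.array([(p[0]-cx)/f,(p[1]-cy)/f,1]);A.append((o,d/np.linalg.norm(d)))
    (o1,d1),(o2,d2)=A
    s=np.linalg.lstsq(np.stack([d1,-d2],1),o2-o1,rcond=None)[0]
    p,q=o1+s[0]*d1,o2+s[1]*d2;return (p+q)/2,np.linalg.norm(p-q)
E
python3 - <<'E'
from h import *
print(tri((182+307/5,258+370/5),(81+324/5,152+373/5)))
print('guard c',tri((182+296/5,258+285/5),(81+295/5,152+266/5)))
C=cal('wrist')
d=np.load('/tmp/wrist8.png.npz');D=d['D'].astype(float);P=cloud('wrist',D,C)
q=P[300:356,256:322].reshape(-1,3);k=q[:,2]>100;print(np.median(q[k],0))
# cap circle center: 
print(P[328,288],P[220,288], ray('wrist',288,328,325,C))
# depth of guard visible front edge
for n in('side','scene'):
    d=np.load(f'/tmp/{n}8.png.npz');P=cloud(n,d['D'].astype(float))
    k=(abs(P[...,0]-425)<22)&(abs(P[...,1]+322)<24)&(P[...,2]>190)&(P[...,2]<262);print(n,k.sum())
    q=P[k]
    for z in range(190,262,8):
        w=q[(q[:,2]>=z)&(q[:,2]<z+8)]
        if len(w):print(z,len(w),w.min(0)[:2].round(),w.max(0)[:2].round(),w.mean(0).round(1))
E
```

```text
(array([ 424.53192405, -321.26615588,  192.2828607 ]), np.float64(4.5490477172986825))
guard c (array([ 425.03865173, -321.79455772,  257.57270803]), np.float64(4.9875695460135825))
[ 424.83456007 -318.63700448  327.10957619]
[ 424.67682117 -318.51327015  327.87936662] [ 426.44832341 -304.00913784  260.85153749] [ 424.38309736 -320.40772304  325.        ]
side 170
190 5 [ 422. -326.] [ 429. -321.] [ 426.1 -323.7  196.5]
198 9 [ 421. -328.] [ 429. -320.] [ 425.2 -324.1  202.3]
206 10 [ 421. -327.] [ 430. -321.] [ 424.9 -324.8  210.1]
214 7 [ 422. -325.] [ 428. -324.] [ 425.4 -324.7  216.5]
222 8 [ 421. -327.] [ 428. -324.] [ 424.5 -325.1  224.2]
254 131 [ 405. -343.] [ 444. -316.] [ 424.7 -332.3  259.8]
scene 124
190 2 [ 425. -321.] [ 425. -319.] [ 425.3 -320.   196.5]
198 10 [ 424. -325.] [ 429. -317.] [ 426.6 -321.5  202.4]
206 11 [ 423. -325.] [ 429. -317.] [ 426.  -321.9  209.7]
214 13 [ 421. -326.] [ 430. -317.] [ 426.5 -322.2  218.2]
222 10 [ 423. -326.] [ 430. -317.] [ 425.7 -322.   225.7]
230 10 [ 421. -324.] [ 430. -317.] [ 425.5 -321.   232.6]
238 5 [ 425. -324.] [ 428. -320.] [ 425.9 -322.   239.7]
246 1 [ 439. -318.] [ 439. -318.] [ 438.8 -317.5  253.4]
254 62 [ 412. -341.] [ 444. -303.] [ 434.5 -323.8  260.1]
```

Emit:
send_rows:
  series:
    - {"hand": 10, "offset": [1.0, 0.6, 0], "spin": 0}
    - {"hand": 10, "offset": [2.4, 1.4, 0], "spin": 0}
    - {"hand": 10, "offset": [4.0, 2.3, 0], "spin": 0}
    - {"hand": 10, "offset": [5.6, 3.2, 0], "spin": 0}
    - {"hand": 10, "offset": [7.2, 4.1, 0], "spin": 0}
    - {"hand": 10, "offset": [8.4, 4.75, 0], "spin": 0}
    - {"hand": 10, "offset": [9.1, 5.15, 0], "spin": 0}
    - {"hand": 10, "offset": [9.1, 5.15, 0], "spin": 0}
    - {"hand": 10, "offset": [9.1, 5.15, 0], "spin": 0}

```text
time_s: 9.65
eef_pos: [585.5, -115.7, 283.6]
ee_rot: [0.756, 0.654, -0.001, -0.001]
wrist_force: [-0.6, -0.1, -2.2]
width: 23.3
```

Run:
```python
from h import *
for n in ('side','scene','side'):
    s=status.observe();print(s['time_s'],s['eef_pos'],s['width'],s['wrist_force'],s['ee_rot'])
    I,D,C=grab(n,n+'9.png')
    u,v=proj(n,(585,-115,210),C);u,v=int(u),int(v);x0=max(0,u-60);y0=max(0,v-60)
    cv2.imwrite(f'pics/{n}9z.png',cv2.resize(I[y0:v+60,x0:u+60,::-1],None,fx=5,fy=5,interpolation=cv2.INTER_CUBIC));print(x0,y0)
    P=cloud(n,D.astype(float),C)
    k=(abs(P[...,0]-585)<22)&(abs(P[...,1]+115)<24)&(P[...,2]>190)&(P[...,2]<250);q=P[k];print(k.sum(),q.mean(0),q.min(0),q.max(0))
```

```text
9.65 [ 585.46375148 -115.68335392  283.61159458] 23.32928042134757 [-0.61410602 -0.08677552 -2.20201044] [ 0.75643307  0.65406948 -0.00107927 -0.00098088]
246 174
47 [ 584.78885175 -118.88612724  215.04579874] [ 581.35017302 -122.81828573  194.97099511] [ 588.80119617 -114.66097491  234.61181615]
9.7 [ 585.31186151 -116.30355313  283.92163145] 23.539150223070155 [-0.81550399  0.18444887 -0.8786932 ] [ 7.56819762e-01  6.53622581e-01 -8.98232410e-04 -7.50849949e-04]
197 163
58 [ 586.59172778 -118.03551846  220.7000758 ] [ 580.76838889 -122.59423517  196.93635368] [ 590.54905548 -111.46779014  242.75790534]
9.75 [ 585.27050645 -116.667405    284.20119182] 23.535788878566745 [ 0.57004068 -0.85926305 -1.61723725] [ 7.57078846e-01  6.53322895e-01 -7.06203789e-04 -5.62964130e-04]
246 174
45 [ 584.65661865 -119.6802847   214.97126487] [ 581.13316484 -123.56005213  195.79553061] [ 588.76350633 -113.797284    233.68143392]
```

View pics/side9z.png

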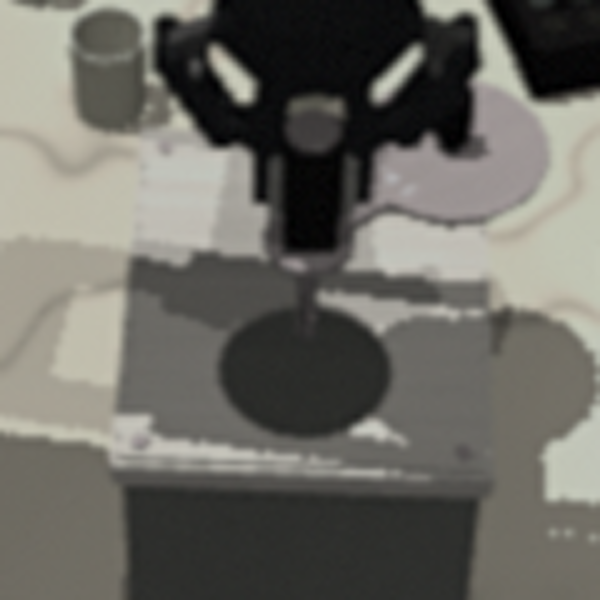

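View pics/scene9z.png

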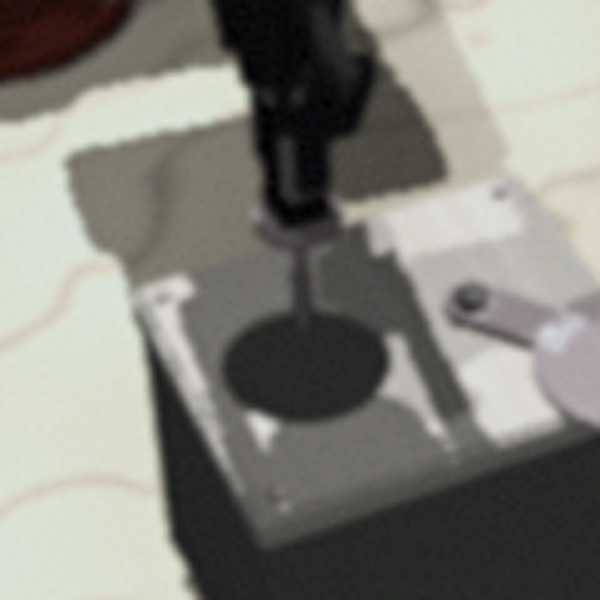

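Emit:
send_rows:
  series:
    - {"hand": 10, "offset": [0.05, 0, 0.8], "spin": 0}
    - {"hand": 10, "offset": [0.05, 0, 1.64], "spin": 0}
    - {"hand": 10, "offset": [0.05, 0, 1.64], "spin": 0}
    - {"hand": 10, "offset": [0.05, 0, 1.64], "spin": 0}

```text
time_s: 10.2
eef_pos: [585.6, -115.4, 243.8]
ee_rot: [0.757, 0.653, -0.0, -0.001]
wrist_force: [1.0, -0.7, -0.6]
width: 23.5
```

```bash
cat > av.py <<'E'
from h import *
import sys
def av(n=6):
    A=[]
    for i in range(n):
        s=status.observe();A.append(np.r_[s['eef_pos'],s['wrist_force'],s['torque']]);vision.grab_frame('side')
    a=np.mean(A,0);return s['time_s'],a[:3].round(2),a[3:6].round(2),a[6:].round(3),np.std(A,0)[:6].round(2)
if __name__=='__main__':print(*av(int(sys.argv[1]) if len(sys.argv)>1 else 6))
E
python3 av.py 10
```

```text
10.65 [ 586.68 -115.14  245.15] [ 0.01 -0.19 -1.46] [ 0.003 -0.002 -0.002] [0.42 0.28 0.6  0.53 0.49 0.55]
```

Emit:
send_rows:
  series:
    - {"hand": 10, "offset": [0.6, 0.03, 0], "spin": 0}
    - {"hand": 10, "offset": [1.1, 0.05, 0], "spin": 0}
    - {"hand": 10, "offset": [1.3, 0.06, 0], "spin": 0}
    - {"hand": 10, "offset": [1.45, 0.07, 0], "spin": 0}
    - {"hand": 10, "offset": [1.45, 0.07, 0], "spin": 0}

```text
time_s: 11.2
eef_pos: [593.2, -79.4, 244.1]
ee_rot: [0.756, 0.654, -0.001, 0.001]
wrist_force: [-0.5, -3.6, -0.8]
width: 23.2
```

```bash
python3 av.py 10
```

```text
11.65 [593.2  -79.63 244.13] [-0.98 -2.83 -0.87] [-0.709  0.212  0.007] [0.02 0.1  0.02 0.63 0.59 0.57]
```

```bash
cat > arc.py <<'E'
import sys,numpy as np
R0,p0,R1,p1=map(float,sys.argv[1:5]);n=12
f=lambda R,p:R/25*np.array([np.cos(np.radians(p-2.8)),-np.sin(np.radians(p-2.8))])
for i in range(1,n+1):
    a=i/n;o=f(R0+(R1-R0)*a,p0+(p1-p0)*a)-f(R0,p0);print('[%.2f, %.2f, 0]'%tuple(o),end=' ')
print()
E
python3 arc.py 36.25 0 36.8 45
```

```text
[0.00, -0.09, 0] [0.00, -0.19, 0] [-0.01, -0.28, 0] [-0.02, -0.38, 0] [-0.05, -0.47, 0] [-0.07, -0.56, 0] [-0.11, -0.65, 0] [-0.15, -0.74, 0] [-0.19, -0.83, 0] [-0.24, -0.91, 0] [-0.30, -0.99, 0] [-0.36, -1.06, 0]
```

Emit:
send_rows:
  series:
    - {"hand": 10, "offset": [0, -0.09, 0], "spin": 0}
    - {"hand": 10, "offset": [0, -0.19, 0], "spin": 0}
    - {"hand": 10, "offset": [-0.01, -0.28, 0], "spin": 0}
    - {"hand": 10, "offset": [-0.02, -0.38, 0], "spin": 0}
    - {"hand": 10, "offset": [-0.05, -0.47, 0], "spin": 0}
    - {"hand": 10, "offset": [-0.07, -0.56, 0], "spin": 0}
    - {"hand": 10, "offset": [-0.11, -0.65, 0], "spin": 0}
    - {"hand": 10, "offset": [-0.15, -0.74, 0], "spin": 0}
    - {"hand": 10, "offset": [-0.19, -0.83, 0], "spin": 0}
    - {"hand": 10, "offset": [-0.24, -0.91, 0], "spin": 0}
    - {"hand": 10, "offset": [-0.3, -0.99, 0], "spin": 0}
    - {"hand": 10, "offset": [-0.36, -1.06, 0], "spin": 0}

```text
time_s: 12.9
eef_pos: [565.4, -84.1, 244.0]
ee_rot: [0.757, 0.654, -0.0, -0.0]
wrist_force: [2.8, -0.9, -1.9]
width: 23.6
```

```bash
python3 av.py 8;python3 arc.py 36.8 45 36.8 90
```

```text
13.25 [565.31 -84.15 243.96] [ 1.84 -1.82 -1.14] [-0.47  -0.393 -0.019] [0.15 0.05 0.03 0.59 0.51 0.52]
[-0.07, -0.07, 0] [-0.14, -0.13, 0] [-0.21, -0.19, 0] [-0.29, -0.25, 0] [-0.38, -0.30, 0] [-0.46, -0.34, 0] [-0.55, -0.38, 0] [-0.64, -0.41, 0] [-0.73, -0.44, 0] [-0.83, -0.46, 0] [-0.92, -0.47, 0] [-1.02, -0.48, 0]
```

```bash
python3 arc.py 36.8 45 37.6 90
```

```text
[-0.07, -0.07, 0] [-0.13, -0.14, 0] [-0.21, -0.20, 0] [-0.29, -0.26, 0] [-0.37, -0.31, 0] [-0.45, -0.36, 0] [-0.54, -0.40, 0] [-0.63, -0.43, 0] [-0.73, -0.46, 0] [-0.82, -0.49, 0] [-0.92, -0.50, 0] [-1.02, -0.51, 0]
```

Emit:
send_rows:
  series:
    - {"hand": 10, "offset": [-0.07, -0.07, 0], "spin": 0}
    - {"hand": 10, "offset": [-0.13, -0.14, 0], "spin": 0}
    - {"hand": 10, "offset": [-0.21, -0.2, 0], "spin": 0}
    - {"hand": 10, "offset": [-0.29, -0.26, 0], "spin": 0}
    - {"hand": 10, "offset": [-0.37, -0.31, 0], "spin": 0}
    - {"hand": 10, "offset": [-0.45, -0.36, 0], "spin": 0}
    - {"hand": 10, "offset": [-0.54, -0.4, 0], "spin": 0}
    - {"hand": 10, "offset": [-0.63, -0.43, 0], "spin": 0}
    - {"hand": 10, "offset": [-0.73, -0.46, 0], "spin": 0}
    - {"hand": 10, "offset": [-0.82, -0.49, 0], "spin": 0}
    - {"hand": 10, "offset": [-0.92, -0.5, 0], "spin": 0}
    - {"hand": 10, "offset": [-1.02, -0.51, 0], "spin": 0}

```text
time_s: 14.5
eef_pos: [549.2, -107.3, 243.9]
ee_rot: [0.757, 0.654, 0.0, -0.0]
wrist_force: [1.9, 0.8, -2.1]
width: 23.3
```

```bash
python3 av.py 8;python3 arc.py 37.6 90 37.6 135
```

```text
14.85 [ 549.27 -107.57  243.93] [ 2.17  0.38 -1.96] [ 0.119 -0.509 -0.001] [0.05 0.13 0.03 0.46 0.57 0.35]
[-0.10, -0.00, 0] [-0.20, 0.00, 0] [-0.29, 0.01, 0] [-0.39, 0.03, 0] [-0.49, 0.06, 0] [-0.58, 0.09, 0] [-0.67, 0.12, 0] [-0.76, 0.16, 0] [-0.85, 0.21, 0] [-0.93, 0.27, 0] [-1.01, 0.32, 0] [-1.08, 0.39, 0]
```

Emit:
send_rows:
  series:
    - {"hand": 10, "offset": [-0.1, -0.01, 0], "spin": 0}
    - {"hand": 10, "offset": [-0.2, -0.01, 0], "spin": 0}
    - {"hand": 10, "offset": [-0.29, 0, 0], "spin": 0}
    - {"hand": 10, "offset": [-0.39, 0.02, 0], "spin": 0}
    - {"hand": 10, "offset": [-0.49, 0.05, 0], "spin": 0}
    - {"hand": 10, "offset": [-0.58, 0.08, 0], "spin": 0}
    - {"hand": 10, "offset": [-0.68, 0.11, 0], "spin": 0}
    - {"hand": 10, "offset": [-0.77, 0.15, 0], "spin": 0}
    - {"hand": 10, "offset": [-0.86, 0.2, 0], "spin": 0}
    - {"hand": 10, "offset": [-0.94, 0.26, 0], "spin": 0}
    - {"hand": 10, "offset": [-1.02, 0.31, 0], "spin": 0}
    - {"hand": 10, "offset": [-1.09, 0.38, 0], "spin": 0}

```text
time_s: 16.1
eef_pos: [554.7, -136.3, 244.0]
ee_rot: [0.757, 0.654, -0.0, -0.0]
wrist_force: [0.4, -0.3, -1.4]
width: 23.3
```

```bash
python3 av.py 8;python3 arc.py 37.8 135 38.2 180
```

```text
16.45 [ 554.74 -136.17  243.97] [ 0.2   0.18 -1.72] [-0.007  0.001 -0.011] [0.08 0.25 0.03 0.24 0.26 0.66]
[-0.07, 0.07, 0] [-0.14, 0.14, 0] [-0.20, 0.22, 0] [-0.26, 0.30, 0] [-0.31, 0.38, 0] [-0.36, 0.47, 0] [-0.40, 0.56, 0] [-0.43, 0.65, 0] [-0.46, 0.75, 0] [-0.49, 0.85, 0] [-0.50, 0.95, 0] [-0.51, 1.05, 0]
```

Run:
```python
from h import *
for n in ('side','scene'):
    I,D,C=grab(n,n+'10.png')
    u,v=proj(n,(585,-115,210),C);u,v=int(u),int(v);x0=max(0,u-50);y0=max(0,v-50)
    cv2.imwrite(f'pics/{n}10z.png',cv2.resize(I[y0:v+50,x0:u+50,::-1],None,fx=6,fy=6,interpolation=cv2.INTER_CUBIC));print(x0,y0)
    P=cloud(n,D.astype(float),C)
    for z in range(165,235,8):
      k=(abs(P[...,0]-555)<16)&(abs(P[...,1]+136)<16)&(P[...,2]>z)&(P[...,2]<z+8);q=P[k]
      if len(q):print(z,k.sum(),q.mean(0).round(1),q.min(0).round(1),q.max(0).round(1))
```

```text
256 184
165 69 [ 547.2 -139.6  169. ] [ 539.3 -151.8  165.1] [ 561.2 -120.4  172.9]
173 9 [ 554.6 -138.9  177.1] [ 551.3 -140.4  173. ] [ 558.6 -136.4  181. ]
181 10 [ 555.5 -138.1  185.1] [ 551.6 -140.3  182.1] [ 558.7 -135.3  188.1]
189 4 [ 553.6 -140.1  191.9] [ 551.7 -142.4  189.6] [ 555.9 -138.   194. ]
213 34 [ 554.6 -145.5  219.1] [ 539.1 -152.   213.5] [ 570.5 -131.4  221. ]
221 40 [ 551.1 -144.7  223.6] [ 539.2 -151.7  221. ] [ 570.3 -126.2  228.4]
229 31 [ 554.3 -147.9  232.9] [ 541.7 -150.4  229.5] [ 565.7 -145.6  236.9]
207 173
165 43 [ 549.9 -141.   170.6] [ 539.4 -151.5  165.2] [ 561.3 -120.2  173. ]
173 19 [ 552.3 -140.8  175. ] [ 539.8 -151.2  173. ] [ 558.6 -124.5  179.7]
181 13 [ 556.7 -137.7  185.9] [ 550.6 -140.6  181.4] [ 559.9 -133.4  188.9]
189 8 [ 556.  -136.7  193.1] [ 552.8 -139.6  189.9] [ 558.4 -133.6  196.2]
197 5 [ 556.7 -137.1  200.4] [ 554.3 -139.7  197.3] [ 559.3 -135.2  204. ]
213 7 [ 567.9 -139.8  218.8] [ 565.5 -151.3  216.7] [ 570.1 -123.2  221. ]
221 63 [ 560.9 -140.   224.2] [ 539.4 -151.8  221.2] [ 571.  -120.   228.7]
229 39 [ 562.1 -140.   233.2] [ 543.1 -149.4  229.6] [ 567.6 -125.7  237. ]
```

View pics/side10z.png

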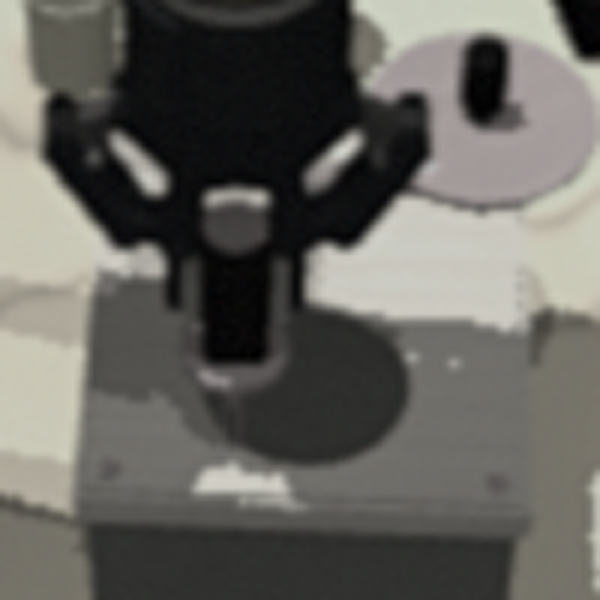

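View pics/scene10z.png

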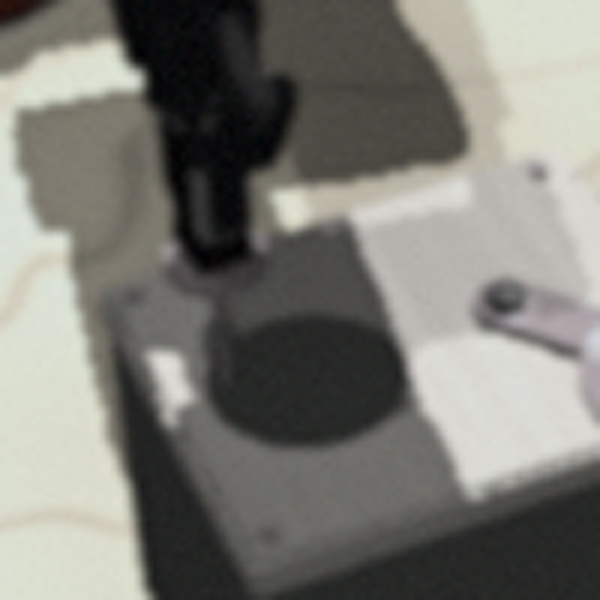

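```bash
python3 arc.py 35.35 132.9 34.5 103; python3 arc.py 34.5 103 38.2 103;  python3 arc.py 38.2 103 38.5 148;python3 arc.py 38.5 148 38.5 193
```

```text
[0.05, -0.04, 0] [0.10, -0.07, 0] [0.15, -0.10, 0] [0.21, -0.13, 0] [0.26, -0.16, 0] [0.32, -0.18, 0] [0.37, -0.20, 0] [0.43, -0.22, 0] [0.49, -0.24, 0] [0.55, -0.26, 0] [0.61, -0.27, 0] [0.67, -0.28, 0] 
[-0.00, -0.01, 0] [-0.00, -0.02, 0] [-0.01, -0.04, 0] [-0.01, -0.05, 0] [-0.01, -0.06, 0] [-0.01, -0.07, 0] [-0.02, -0.08, 0] [-0.02, -0.10, 0] [-0.02, -0.11, 0] [-0.02, -0.12, 0] [-0.02, -0.13, 0] [-0.03, -0.15, 0] 
[-0.10, 0.02, 0] [-0.19, 0.05, 0] [-0.29, 0.08, 0] [-0.38, 0.12, 0] [-0.47, 0.16, 0] [-0.56, 0.21, 0] [-0.64, 0.27, 0] [-0.72, 0.33, 0] [-0.80, 0.40, 0] [-0.87, 0.47, 0] [-0.93, 0.54, 0] [-0.99, 0.62, 0] 
[-0.05, 0.08, 0] [-0.10, 0.17, 0] [-0.15, 0.26, 0] [-0.18, 0.36, 0] [-0.22, 0.45, 0] [-0.24, 0.55, 0] [-0.26, 0.65, 0] [-0.27, 0.75, 0] [-0.28, 0.85, 0] [-0.27, 0.95, 0] [-0.27, 1.05, 0] [-0.25, 1.15, 0]
```

Emit:
send_rows:
  series:
    - {"hand": 10, "offset": [0.15, -0.09, 0], "spin": 0}
    - {"hand": 10, "offset": [0.32, -0.17, 0], "spin": 0}
    - {"hand": 10, "offset": [0.49, -0.23, 0], "spin": 0}
    - {"hand": 10, "offset": [0.67, -0.28, 0], "spin": 0}
    - {"hand": 10, "offset": [0.67, -0.28, 0], "spin": 0}
    - {"hand": 10, "offset": [0.66, -0.33, 0], "spin": 0}
    - {"hand": 10, "offset": [0.65, -0.38, 0], "spin": 0}
    - {"hand": 10, "offset": [0.64, -0.43, 0], "spin": 0}
    - {"hand": 10, "offset": [0.64, -0.43, 0], "spin": 0}
    - {"hand": 10, "offset": [0.64, -0.43, 0], "spin": 0}

```text
time_s: 17.6
eef_pos: [547.0, -118.6, 244.3]
ee_rot: [0.757, 0.654, 0.001, 0.0]
wrist_force: [2.8, -0.1, -2.0]
width: 23.3
```

```bash
python3 av.py 8
```

```text
17.95 [ 546.93 -118.54  244.28] [ 2.38  0.27 -1.66] [ 0.088 -0.513 -0.014] [0.07 0.02 0.02 0.27 0.37 0.35]
```

Emit:
send_rows:
  series:
    - {"hand": 10, "offset": [-0.1, 0.02, 0], "spin": 0}
    - {"hand": 10, "offset": [-0.19, 0.04, 0], "spin": 0}
    - {"hand": 10, "offset": [-0.29, 0.07, 0], "spin": 0}
    - {"hand": 10, "offset": [-0.38, 0.11, 0], "spin": 0}
    - {"hand": 10, "offset": [-0.48, 0.15, 0], "spin": 0}
    - {"hand": 10, "offset": [-0.57, 0.2, 0], "spin": 0}
    - {"hand": 10, "offset": [-0.65, 0.26, 0], "spin": 0}
    - {"hand": 10, "offset": [-0.73, 0.32, 0], "spin": 0}
    - {"hand": 10, "offset": [-0.81, 0.38, 0], "spin": 0}

```text
time_s: 18.9
eef_pos: [552.9, -140.2, 244.0]
ee_rot: [0.757, 0.654, -0.0, -0.0]
wrist_force: [2.2, 2.8, -1.2]
width: 23.1
```

```bash
python3 av.py 8
```

```text
19.25 [ 552.92 -140.12  243.97] [ 1.73  2.63 -1.52] [ 0.654 -0.487  0.009] [0.05 0.17 0.02 0.48 0.56 0.35]
```

```bash
cat > fit.py <<'E'
import numpy as np
from scipy.optimize import least_squares
from pts import pts
A=np.array(pts);F=np.hypot(A[:,2],A[:,3])/.25
r=least_squares(lambda p:p[2]*np.maximum(np.hypot(A[:,0]-p[0],A[:,1]-p[1])-35,0)-F,[584.8,-117.6,.8]);c=r.x
print(c,r.fun.round(2),'hyp R',np.hypot(A[:,0]-c[0],A[:,1]-c[1]).round(2),'phi',((np.degrees(np.arctan2(A[:,1]-c[1],A[:,0]-c[0]))-78.8)%360).round(1))
E
cat > pts.py <<'E'
pts=[(593.2,-79.63,-.709,.212),(565.31,-84.15,-.47,-.393),(549.27,-107.57,.119,-.509),(554.74,-136.17,-.007,.001),(546.93,-118.54,.088,-.513),(552.92,-140.12,.654,-.487)]
E
python3 fit.py
```

```text
[ 584.94145901 -117.58189144    0.7484685 ] [-0.09  0.37 -0.56  0.32  0.18 -0.15] hyp R [38.84 38.77 37.05 35.46 38.02 39.16] phi [358.9  41.6  85.5 132.8 102.6 136.3]
```

```bash
python3 arc.py 39.1 136.3 39 181; python3 arc.py 39 181 39 226
```

```text
[-0.07, 0.07, 0] [-0.14, 0.15, 0] [-0.20, 0.23, 0] [-0.25, 0.32, 0] [-0.30, 0.40, 0] [-0.35, 0.50, 0] [-0.39, 0.59, 0] [-0.42, 0.69, 0] [-0.44, 0.78, 0] [-0.46, 0.88, 0] [-0.48, 0.98, 0] [-0.48, 1.09, 0] 
[0.00, 0.10, 0] [0.01, 0.20, 0] [0.02, 0.31, 0] [0.04, 0.41, 0] [0.07, 0.50, 0] [0.10, 0.60, 0] [0.14, 0.69, 0] [0.18, 0.79, 0] [0.24, 0.87, 0] [0.29, 0.96, 0] [0.35, 1.04, 0] [0.42, 1.12, 0]
```

Emit:
send_rows:
  series:
    - {"hand": 10, "offset": [-0.07, 0.07, 0], "spin": 0}
    - {"hand": 10, "offset": [-0.14, 0.15, 0], "spin": 0}
    - {"hand": 10, "offset": [-0.2, 0.23, 0], "spin": 0}
    - {"hand": 10, "offset": [-0.25, 0.32, 0], "spin": 0}
    - {"hand": 10, "offset": [-0.3, 0.4, 0], "spin": 0}
    - {"hand": 10, "offset": [-0.35, 0.5, 0], "spin": 0}
    - {"hand": 10, "offset": [-0.39, 0.59, 0], "spin": 0}
    - {"hand": 10, "offset": [-0.42, 0.69, 0], "spin": 0}
    - {"hand": 10, "offset": [-0.44, 0.78, 0], "spin": 0}
    - {"hand": 10, "offset": [-0.46, 0.88, 0], "spin": 0}
    - {"hand": 10, "offset": [-0.48, 0.98, 0], "spin": 0}
    - {"hand": 10, "offset": [-0.48, 1.09, 0], "spin": 0}

```text
time_s: 20.5
eef_pos: [577.8, -155.6, 243.6]
ee_rot: [0.757, 0.654, -0.0, -0.001]
wrist_force: [-1.3, 3.7, -2.2]
width: 23.5
```

```bash
python3 av.py 8
```

```text
20.85 [ 578.17 -155.65  243.73] [-0.99  3.84 -2.4 ] [ 0.943  0.293 -0.014] [0.17 0.04 0.04 0.53 0.41 0.34]
```

Emit:
send_rows:
  series:
    - {"hand": 10, "offset": [0, 0.1, 0], "spin": 0}
    - {"hand": 10, "offset": [0.01, 0.2, 0], "spin": 0}
    - {"hand": 10, "offset": [0.02, 0.31, 0], "spin": 0}
    - {"hand": 10, "offset": [0.04, 0.41, 0], "spin": 0}
    - {"hand": 10, "offset": [0.07, 0.5, 0], "spin": 0}
    - {"hand": 10, "offset": [0.1, 0.6, 0], "spin": 0}
    - {"hand": 10, "offset": [0.14, 0.69, 0], "spin": 0}
    - {"hand": 10, "offset": [0.18, 0.79, 0], "spin": 0}
    - {"hand": 10, "offset": [0.24, 0.87, 0], "spin": 0}
    - {"hand": 10, "offset": [0.29, 0.96, 0], "spin": 0}
    - {"hand": 10, "offset": [0.35, 1.04, 0], "spin": 0}
    - {"hand": 10, "offset": [0.42, 1.11, 0], "spin": 0}

```text
time_s: 22.1
eef_pos: [607.7, -149.5, 244.1]
ee_rot: [0.757, 0.654, 0.0, 0.0]
wrist_force: [-2.6, 1.1, -2.6]
width: 23.4
```

```bash
python3 av.py 8; python3 arc.py 38.9 226 38.5 271
```

```text
22.45 [ 607.58 -149.43  244.14] [-2.03  1.84 -2.12] [0.472 0.574 0.017] [0.17 0.06 0.01 0.55 0.39 0.43]
[0.07, 0.07, 0] [0.15, 0.14, 0] [0.23, 0.20, 0] [0.32, 0.25, 0] [0.41, 0.30, 0] [0.50, 0.35, 0] [0.59, 0.38, 0] [0.69, 0.41, 0] [0.79, 0.44, 0] [0.88, 0.46, 0] [0.99, 0.47, 0] [1.09, 0.47, 0]
```

Emit:
send_rows:
  series:
    - {"hand": 10, "offset": [0.07, 0.07, 0], "spin": 0}
    - {"hand": 10, "offset": [0.15, 0.14, 0], "spin": 0}
    - {"hand": 10, "offset": [0.23, 0.2, 0], "spin": 0}
    - {"hand": 10, "offset": [0.32, 0.26, 0], "spin": 0}
    - {"hand": 10, "offset": [0.41, 0.31, 0], "spin": 0}
    - {"hand": 10, "offset": [0.5, 0.36, 0], "spin": 0}
    - {"hand": 10, "offset": [0.59, 0.39, 0], "spin": 0}
    - {"hand": 10, "offset": [0.69, 0.42, 0], "spin": 0}
    - {"hand": 10, "offset": [0.79, 0.45, 0], "spin": 0}
    - {"hand": 10, "offset": [0.88, 0.47, 0], "spin": 0}
    - {"hand": 10, "offset": [0.99, 0.48, 0], "spin": 0}
    - {"hand": 10, "offset": [1.09, 0.49, 0], "spin": 0}

```text
time_s: 23.7
eef_pos: [623.2, -124.4, 244.1]
ee_rot: [0.757, 0.654, -0.0, 0.0]
wrist_force: [-4.0, -1.5, -1.4]
width: 23.4
```

```bash
python3 av.py 8; python3 arc.py 38.9 271 38.8 316; python3 arc.py 38.8 316 38.8 361
```

```text
24.05 [ 623.3  -124.09  244.14] [-3.57 -0.79 -1.31] [-0.296  0.92   0.015] [0.03 0.14 0.01 0.53 0.56 0.54]
[0.10, -0.00, 0] [0.20, -0.01, 0] [0.30, -0.02, 0] [0.40, -0.04, 0] [0.50, -0.07, 0] [0.60, -0.10, 0] [0.69, -0.14, 0] [0.78, -0.19, 0] [0.87, -0.24, 0] [0.95, -0.29, 0] [1.04, -0.36, 0] [1.11, -0.42, 0] 
[0.07, -0.07, 0] [0.14, -0.15, 0] [0.20, -0.23, 0] [0.26, -0.31, 0] [0.31, -0.40, 0] [0.35, -0.49, 0] [0.39, -0.59, 0] [0.42, -0.68, 0] [0.45, -0.78, 0] [0.47, -0.88, 0] [0.48, -0.98, 0] [0.49, -1.08, 0]
```

Emit:
send_rows:
  series:
    - {"hand": 10, "offset": [0.1, -0.01, 0], "spin": 0}
    - {"hand": 10, "offset": [0.2, -0.02, 0], "spin": 0}
    - {"hand": 10, "offset": [0.3, -0.03, 0], "spin": 0}
    - {"hand": 10, "offset": [0.4, -0.05, 0], "spin": 0}
    - {"hand": 10, "offset": [0.5, -0.08, 0], "spin": 0}
    - {"hand": 10, "offset": [0.6, -0.11, 0], "spin": 0}
    - {"hand": 10, "offset": [0.69, -0.15, 0], "spin": 0}
    - {"hand": 10, "offset": [0.78, -0.2, 0], "spin": 0}
    - {"hand": 10, "offset": [0.87, -0.25, 0], "spin": 0}
    - {"hand": 10, "offset": [0.95, -0.3, 0], "spin": 0}
    - {"hand": 10, "offset": [1.03, -0.36, 0], "spin": 0}
    - {"hand": 10, "offset": [1.1, -0.42, 0], "spin": 0}

```text
time_s: 25.3
eef_pos: [617.0, -95.0, 244.1]
ee_rot: [0.757, 0.654, 0.0, -0.0]
wrist_force: [-1.2, -2.5, -1.1]
width: 23.7
```

```bash
python3 av.py 8
```

```text
25.65 [616.98 -95.1  244.12] [-1.56 -2.01 -1.63] [-0.47   0.358 -0.012] [0.04 0.19 0.01 0.63 0.48 0.28]
```

Emit:
send_rows:
  series:
    - {"hand": 10, "offset": [0.07, -0.07, 0], "spin": 0}
    - {"hand": 10, "offset": [0.14, -0.15, 0], "spin": 0}
    - {"hand": 10, "offset": [0.2, -0.23, 0], "spin": 0}
    - {"hand": 10, "offset": [0.26, -0.31, 0], "spin": 0}
    - {"hand": 10, "offset": [0.31, -0.4, 0], "spin": 0}
    - {"hand": 10, "offset": [0.35, -0.49, 0], "spin": 0}
    - {"hand": 10, "offset": [0.39, -0.59, 0], "spin": 0}
    - {"hand": 10, "offset": [0.42, -0.68, 0], "spin": 0}
    - {"hand": 10, "offset": [0.45, -0.78, 0], "spin": 0}
    - {"hand": 10, "offset": [0.47, -0.88, 0], "spin": 0}
    - {"hand": 10, "offset": [0.48, -0.98, 0], "spin": 0}
    - {"hand": 10, "offset": [0.49, -1.08, 0], "spin": 0}

```text
time_s: 26.9
eef_pos: [592.2, -79.5, 244.4]
ee_rot: [0.757, 0.654, 0.0, 0.001]
wrist_force: [0.8, -2.3, -1.2]
width: 23.3
```

```bash
python3 av.py 8
```

```text
27.25 [591.98 -79.47 244.33] [ 1.06 -3.05 -0.69] [-0.77  -0.203 -0.004] [0.13 0.04 0.02 0.48 0.38 0.59]
```

Emit:
send_rows:
  series:
    - {"hand": 10, "offset": [-0.5, 0, 0], "spin": 0}
    - {"hand": 10, "offset": [-1.55, -0.06, 0], "spin": 0}
    - {"hand": 10, "offset": [-1.55, -0.06, -0.3], "spin": 0}
    - {"hand": 10, "offset": [-1.55, -0.06, -1.64], "spin": 0}
    - {"hand": 10, "offset": [-2.3, -0.5, -1.64], "spin": 0}
    - {"hand": 10, "offset": [-3.8, -1.3, -1.64], "spin": 0}
    - {"hand": 10, "offset": [-5.4, -2.2, -1.64], "spin": 0}
    - {"hand": 10, "offset": [-7.0, -3.1, -1.64], "spin": 0}
    - {"hand": 10, "offset": [-8.6, -4.0, -1.64], "spin": 0}
    - {"hand": 10, "offset": [-9.9, -4.8, -1.64], "spin": 0}
    - {"hand": 10, "offset": [-10.58, -5.17, -1.64], "spin": 0}
    - {"hand": 10, "offset": [-10.58, -5.17, -1.64], "spin": 0}

```text
time_s: 28.5
eef_pos: [424.0, -323.4, 284.9]
ee_rot: [0.758, 0.652, 0.001, -0.001]
wrist_force: [-0.1, 1.0, -0.5]
width: 23.0
```

```bash
python3 av.py 8
python3 - <<'E'
from h import *
for n in ('side','scene'):
    I,D,C=grab(n,n+'11.png')
    u,v=proj(n,(427,-322,190),C);u,v=int(u),int(v);x0=max(0,u-60);y0=max(0,v-60)
    cv2.imwrite(f'pics/{n}11z.png',cv2.resize(I[y0:v+60,x0:u+60,::-1],None,fx=5,fy=5,interpolation=cv2.INTER_CUBIC));print(x0,y0)
    P=cloud(n,D.astype(float),C)
    for z in range(190,240,10):
      k=(abs(P[...,0]-425)<16)&(abs(P[...,1]+322)<16)&(P[...,2]>z)&(P[...,2]<z+10);q=P[k]
      if len(q):print(z,k.sum(),q.mean(0).round(1),q.min(0).round(1),q.max(0).round(1))
E
```

```text
28.85 [ 425.72 -321.66  284.91] [ 0.04  0.09 -1.54] [-0.003 -0.009 -0.008] [0.77 0.76 0.05 0.29 0.53 0.52]
184 271
190 6 [ 427.  -324.2  199.1] [ 422.9 -326.2  198.2] [ 430.8 -321.9  199.6]
200 9 [ 427.5 -324.5  205.5] [ 423.2 -326.7  201.5] [ 431.3 -321.   209.1]
210 13 [ 426.5 -324.9  215. ] [ 422.4 -326.6  211.1] [ 429.9 -322.5  220. ]
220 11 [ 426.7 -325.1  224.7] [ 422.7 -327.5  221.1] [ 430.4 -322.4  229.2]
230 1 [ 426.8 -326.6  231.3] [ 426.8 -326.6  231.3] [ 426.8 -326.6  231.3]
85 168
190 1 [ 421.6 -324.6  196.4] [ 421.6 -324.6  196.4] [ 421.6 -324.6  196.4]
200 15 [ 428.5 -322.   205. ] [ 421.4 -325.8  200.4] [ 433.7 -317.1  209.6]
210 15 [ 428.4 -322.4  215.8] [ 423.3 -325.9  211.9] [ 431.2 -317.3  219.7]
220 13 [ 428.4 -322.7  225.4] [ 424.5 -325.5  220.6] [ 432.8 -318.9  229.2]
230 14 [ 427.6 -321.8  234.5] [ 425.  -326.1  230.1] [ 430.3 -318.   239.5]
```

View pics/side11z.png

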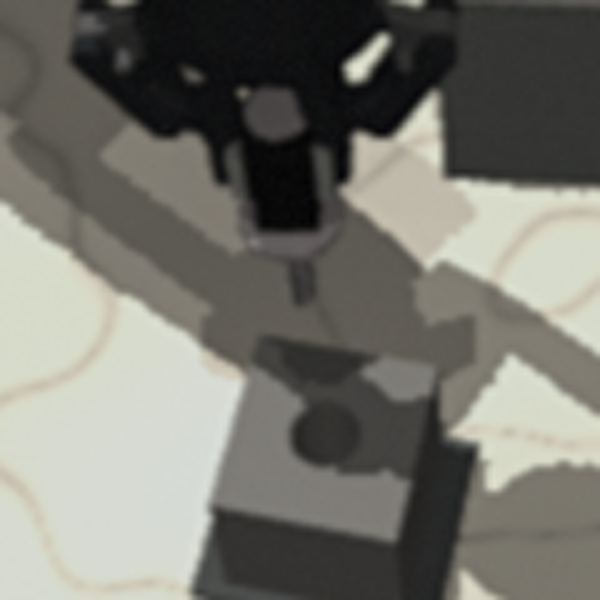

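View pics/scene11z.png

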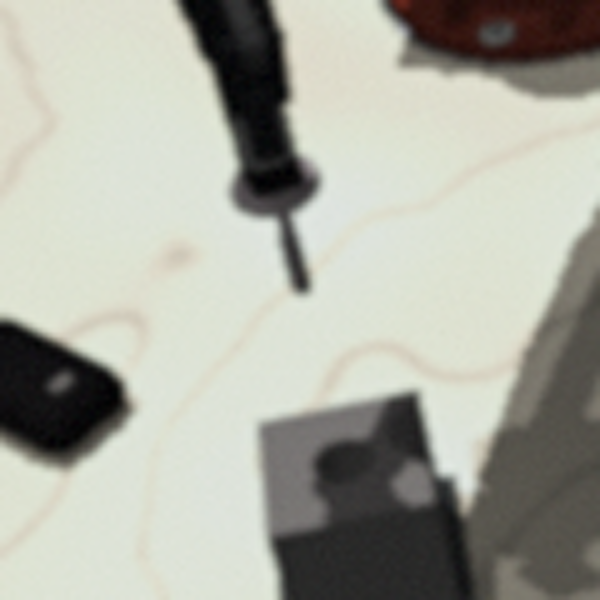

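Emit:
send_rows:
  series:
    - {"hand": 10, "offset": [0, 0, 1.2], "spin": 0}
    - {"hand": 10, "offset": [0, 0, 2.6], "spin": 0}
    - {"hand": 10, "offset": [0, 0, 4], "spin": 0}
    - {"hand": 10, "offset": [0, 0, 5.4], "spin": 0}
    - {"hand": 10, "offset": [0, 0, 6.4], "spin": 0}
    - {"hand": 10, "offset": [0, 0, 6.9], "spin": 0}
    - {"hand": 10, "offset": [0, 0, 6.9], "spin": 0}

```text
time_s: 29.7
eef_pos: [426.0, -322.2, 113.3]
ee_rot: [0.757, 0.654, 0.0, -0.0]
wrist_force: [1.5, -0.0, -1.9]
width: 23.5
```

```bash
python3 av.py 4
```

```text
29.85 [ 426.28 -322.6   113.36] [ 0.73 -0.36 -1.46] [-0.023 -0.017 -0.038] [0.18 0.21 0.07 0.6  0.2  0.41]
```

Emit:
send_rows:
  series:
    - {"hand": 10, "offset": [0, 0, 0.06], "spin": 0}
    - {"hand": 10, "offset": [0, 0, 0.1], "spin": 0}
    - {"hand": 40, "offset": [0, 0, 0.1], "spin": 0}
    - {"hand": 60, "offset": [0, 0, 0.1], "spin": 0}
    - {"hand": 60, "offset": [0, 0, 0.1], "spin": 0}
    - {"hand": 60, "offset": [0, 0, 0.1], "spin": 0}
    - {"hand": 60, "offset": [0, 0, -0.8], "spin": 0}
    - {"hand": 60, "offset": [0, 0, -2.4], "spin": 0}
    - {"hand": 60, "offset": [0, 0, -4.2], "spin": 0}
    - {"hand": 85, "offset": [0, 0, -7.5], "spin": 0}
    - {"hand": 85, "offset": [0, 0, -7.5], "spin": 0}
    - {"hand": 85, "offset": [0, 0, -7.5], "spin": 0}

```text
time_s: 31.1
eef_pos: [428.2, -324.8, 307.4]
ee_rot: [0.757, 0.654, 0.001, 0.007]
wrist_force: [0.9, 0.3, 0.6]
width: 84.8
```

Run:
```python
from h import *
s=status.observe();print(s['time_s'],s['eef_pos'],s['ee_rot'],s['joint_pos'])
I,D,C=grab('wrist','w12.png')
P=cloud('wrist',D.astype(float),C)
for z0,z1 in((80,87),(88,94),(152,160)):
    k=(P[...,2]>z0)&(P[...,2]<z1)&(abs(P[...,0]-430)<70)&(abs(P[...,1]+330)<70)
    q=P[k];print(z0,k.sum(),q.mean(0).round(1),cv2.minAreaRect(q[:,:2].astype(np.float32)))
for n in('side','scene'):
    I,D,C=grab(n,n+'12.png');P=cloud(n,D.astype(float),C)
    k=(P[...,2]>30)&(P[...,2]<75)&(P[...,0]>340)&(P[...,0]<720)&(P[...,1]>100)&(P[...,1]<480)
    nn,L,st,ce=cv2.connectedComponentsWithStats(k.astype(np.uint8))
    for i in range(1,nn):
        if st[i,4]>40:q=P[L==i];print(n,st[i],((q.min(0)+q.max(0))/2).round(),q.max(0)-q.min(0))
```

```text
31.1 [ 428.20118305 -324.81530787  307.35149254] [7.56771312e-01 6.53647094e-01 5.18274490e-04 6.51071715e-03] [-7.79574016e-01 -3.35151353e-02  1.74099616e+00  8.26250952e-06
  1.42104892e+00 -6.33602853e-01]
80 4463 [ 427.5 -318.8   84.3] ((426.7748718261719, -322.05010986328125), (80.40804290771484, 80.05462646484375), 70.27317810058594)
88 391 [ 427.3 -312.9   90.2] ((426.53558349609375, -316.9103698730469), (30.72537612915039, 38.83585739135742), 80.88082122802734)
152 729 [ 426.1 -320.   156.3] ((425.9667053222656, -320.694580078125), (22.788349151611328, 23.639333724975586), 80.71646118164062)
side [297 170  20  19 295] [647. 222.  48.] [56.21972742 60.17491206 34.90718057]
side [260 176  15  18 156] [532. 224.  46.] [43.49359437 53.06203409 32.35480713]
scene [334 162  19  18 255] [391. 325.  50.] [55.35442398 59.13513587 39.77579058]
scene [363 178  16  18 237] [497. 337.  48.] [47.52096276 50.56822595 35.12803651]
scene [342 198  16  19 255] [531. 226.  48.] [47.93053873 50.63143921 35.28398889]
scene [368 218  21  22 355] [645. 223.  50.] [56.08546526 55.16187027 39.10297992]
```

View pics/w12.png

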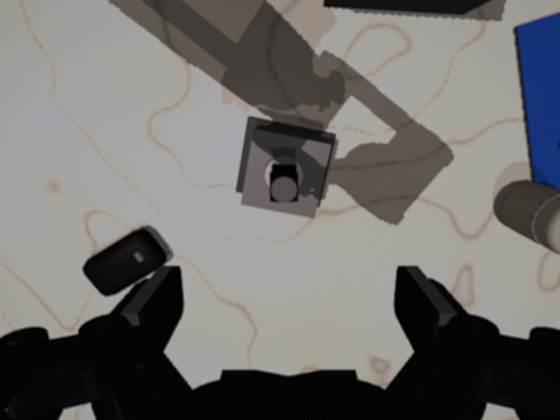

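View pics/side12.png

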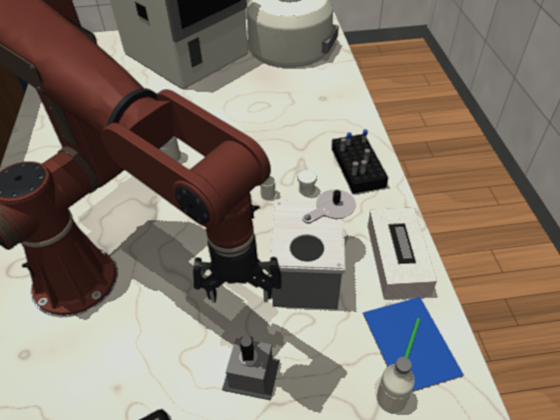

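Emit:
send_rows:
  series:
    - {"hand": 85, "offset": [1.5, 0.05, 0], "spin": 0}
    - {"hand": 85, "offset": [3.3, 0.1, 0], "spin": 0}
    - {"hand": 85, "offset": [5.2, 0.2, 0], "spin": 0}
    - {"hand": 85, "offset": [7.1, 0.3, 0], "spin": -0.03}
    - {"hand": 85, "offset": [9, 0.4, 0], "spin": -0.06}
    - {"hand": 85, "offset": [10.9, 0.5, 0], "spin": -0.09}
    - {"hand": 85, "offset": [12.8, 0.6, 0], "spin": -0.12}
    - {"hand": 85, "offset": [14.7, 0.7, 0], "spin": -0.146}
    - {"hand": 85, "offset": [16.6, 0.8, 0], "spin": -0.146}
    - {"hand": 85, "offset": [18.5, 0.9, 0], "spin": -0.146}
    - {"hand": 85, "offset": [20.3, 0.94, 1], "spin": -0.146}
    - {"hand": 85, "offset": [22, 0.94, 2.0], "spin": -0.146}

```text
time_s: 32.45
eef_pos: [528.3, 219.7, 248.2]
ee_rot: [0.707, 0.707, -0.001, -0.0]
wrist_force: [0.1, -0.0, -0.9]
width: 84.8
```

Emit:
send_rows:
  series:
    - {"hand": 85, "offset": [0, 0, 0.2], "spin": 0}
    - {"hand": 85, "offset": [0, 0, 0.2], "spin": 0}
    - {"hand": 85, "offset": [0, 0, 0.2], "spin": 0}

```text
time_s: 32.75
eef_pos: [528.2, 216.7, 244.4]
ee_rot: [0.707, 0.707, -0.001, -0.0]
wrist_force: [-0.6, 0.3, 0.0]
width: 85.4
```

```bash
cat > cups.py <<'E'
from h import *
def cups(fn):
    s=status.observe();print(s['time_s'],s['eef_pos'].round(1),s['ee_rot'].round(3))
    I,D,C=grab('wrist',fn);P=cloud('wrist',D.astype(float),C)
    k=(P[...,2]>40)&(P[...,2]<75)&(D>0)
    nn,L,st,ce=cv2.connectedComponentsWithStats(k.astype(np.uint8))
    for i in range(1,nn):
        if st[i,4]>200:
            q=P[L==i];q=q[q[:,2]>52]
            if len(q)>50:print(st[i],cv2.minEnclosingCircle(q[:,:2].astype(np.float32)),q[:,2].max())
if __name__=='__main__':
    import sys;cups(sys.argv[1])
E
python3 cups.py w13.png
```

```text
32.75 [528.2 216.7 244.4] [ 0.707  0.707 -0.001 -0.   ]
[226  14  55  60 841] ((497.4857482910156, 339.7168273925781), 22.998781204223633) 61.985548213126116
[  94   24   71   71 3744] ((389.09747314453125, 327.0667724609375), 28.71887969970703) 64.55374665889128
[ 383  144   65   61 2875] ((646.0953979492188, 227.0485382080078), 28.428159713745117) 63.93655188601949
[268 147  49  52 609] ((530.9744873046875, 227.75611877441406), 22.91786003112793) 61.35381737817376
[ 286  336  124   39 2381] ((591.0427856445312, 11.078999519348145), 64.73271942138672) 74.98232397645894
[497 406  23  14 211] ((779.9791259765625, -48.7515869140625), 10.51668930053711) 70.07917388433243
```

View pics/w13.png

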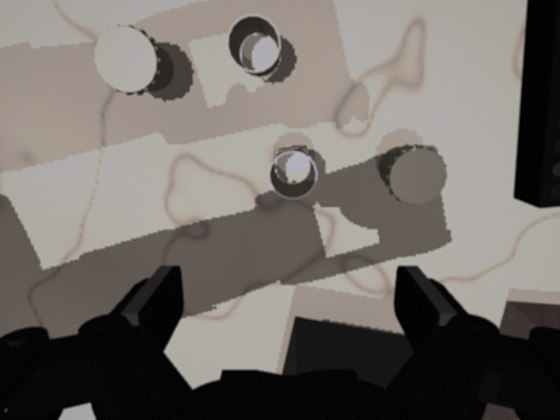

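Emit:
send_rows:
  force: 30
  series:
    - {"hand": 85, "offset": [0.36, 0.1, 1.6], "spin": 0}
    - {"hand": 85, "offset": [0.36, 0.1, 3.4], "spin": 0}
    - {"hand": 85, "offset": [0.36, 0.1, 5.2], "spin": 0}
    - {"hand": 85, "offset": [0.36, 0.1, 6.8], "spin": 0}
    - {"hand": 85, "offset": [0.36, 0.1, 8], "spin": 0}
    - {"hand": 80, "offset": [0.36, 0.1, 8.6], "spin": 0}
    - {"hand": 60, "offset": [0.36, 0.1, 8.6], "spin": 0}
    - {"hand": 40, "offset": [0.36, 0.1, 8.6], "spin": 0}
    - {"hand": 36, "offset": [0.36, 0.1, 8.6], "spin": 0}
    - {"hand": 36, "offset": [0.36, 0.1, 8.6], "spin": 0}
    - {"hand": 36, "offset": [0.36, 0.1, 8.6], "spin": 0}
    - {"hand": 36, "offset": [0.36, 0.1, 8.6], "spin": 0}

```text
time_s: 34.0
eef_pos: [533.7, 227.3, 33.1]
ee_rot: [0.707, 0.707, 0.002, 0.001]
wrist_force: [0.4, -0.5, 6.6]
width: 45.6
```

```bash
python3 av.py 4
```

```text
34.15 [533.66 227.33  33.12] [ 0.5  -0.62  6.88] [-0.126  0.043 -0.03 ] [0.   0.   0.01 0.31 0.33 0.34]
```

Emit:
send_rows:
  series:
    - {"hand": 36, "offset": [0, 0, -1], "spin": 0}
    - {"hand": 36, "offset": [0, 0, -2.6], "spin": 0}
    - {"hand": 36, "offset": [0, 0, -4.4], "spin": 0}
    - {"hand": 36, "offset": [0, 0, -6.2], "spin": 0}
    - {"hand": 36, "offset": [0, 0, -8], "spin": 0}
    - {"hand": 36, "offset": [-1, 0.2, -8.6], "spin": 0}
    - {"hand": 36, "offset": [-2.6, 0.4, -8.6], "spin": 0}
    - {"hand": 36, "offset": [-4.4, 0.7, -8.6], "spin": 0}
    - {"hand": 36, "offset": [-6.2, 1, -8.6], "spin": 0}
    - {"hand": 36, "offset": [-8, 1.3, -8.6], "spin": 0}
    - {"hand": 36, "offset": [-9.8, 1.6, -8.6], "spin": 0}
    - {"hand": 36, "offset": [-11.4, 1.8, -8.6], "spin": 0}

```text
time_s: 35.4
eef_pos: [576.3, -60.2, 245.8]
ee_rot: [0.707, 0.707, 0.0, 0.0]
wrist_force: [0.1, 0.9, -0.9]
width: 45.5
```

Emit:
send_rows:
  series:
    - {"hand": 36, "offset": [-1.4, 0.15, 0], "spin": 0}
    - {"hand": 36, "offset": [-2.4, 0.25, 0], "spin": 0}
    - {"hand": 36, "offset": [-2.4, 0.25, 0], "spin": 0}
    - {"hand": 36, "offset": [-2.4, 0.25, 0], "spin": 0}
    - {"hand": 36, "offset": [-2.4, 0.25, 0], "spin": 0}

```text
time_s: 35.9
eef_pos: [582.3, -117.1, 245.4]
ee_rot: [0.707, 0.707, 0.0, -0.0]
wrist_force: [0.2, 0.4, -0.7]
width: 44.7
```

```bash
python3 av.py 6
python3 - <<'E'
from h import *
for n in ('side','scene'):
    I,D,C=grab(n,n+'14.png')
    u,v=proj(n,(585,-115,210),C);u,v=int(u),int(v);x0=max(0,u-60);y0=max(0,v-60)
    cv2.imwrite(f'pics/{n}14z.png',cv2.resize(I[y0:v+60,x0:u+60,::-1],None,fx=4,fy=4,interpolation=cv2.INTER_CUBIC))
E
cd pics; python3 -c "
import cv2,numpy as np
cv2.imwrite('z14.png',cv2.resize(np.hstack([cv2.imread('side14z.png'),cv2.imread('scene14z.png')]),(800,400)))"
```

```text
36.15 [ 582.42 -117.02  245.46] [-0.13 -0.13 -0.89] [0.006 0.005 0.008] [0.09 0.13 0.05 0.4  0.55 0.5 ]
```

View pics/z14.png

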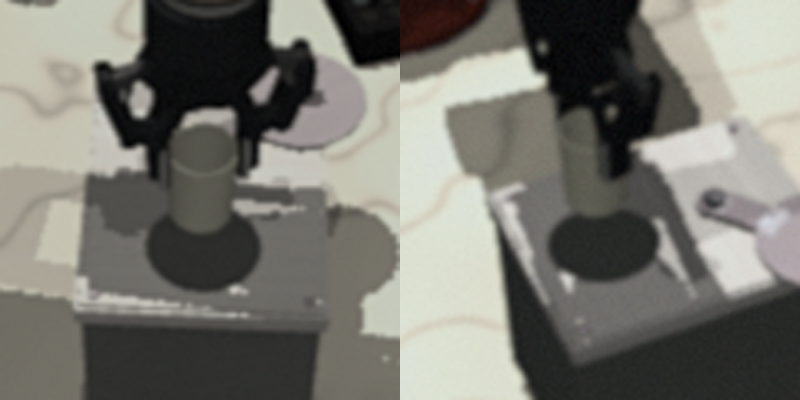

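Emit:
send_rows:
  series:
    - {"hand": 36, "offset": [0, 0.1, 1], "spin": 0}
    - {"hand": 36, "offset": [0, 0.1, 2], "spin": 0}
    - {"hand": 36, "offset": [0, 0.1, 2.5], "spin": 0}
    - {"hand": 36, "offset": [0, 0.1, 2.5], "spin": 0}
    - {"hand": 36, "offset": [0, 0.1, 2.5], "spin": 0}
    - {"hand": 60, "offset": [0, 0.1, 2.5], "spin": 0}
    - {"hand": 60, "offset": [0, 0.1, 2.5], "spin": 0}
    - {"hand": 60, "offset": [0, 0.1, 2.5], "spin": 0}
    - {"hand": 60, "offset": [0, 0.1, 2.5], "spin": 0}
    - {"hand": 60, "offset": [0, 0.1, 1.5], "spin": 0}
    - {"hand": 60, "offset": [0, 0.1, 0], "spin": 0}
    - {"hand": 60, "offset": [0, 0.1, -1], "spin": 0}

```text
time_s: 37.5
eef_pos: [585.7, -118.4, 273.0]
ee_rot: [0.707, 0.707, 0.001, 0.001]
wrist_force: [1.2, -0.6, -0.4]
width: 60.2
```

```bash
python3 - <<'E'
from h import *
for n in ('side','scene'):
    I,D,C=grab(n,n+'15.png')
    u,v=proj(n,(585,-115,210),C);u,v=int(u),int(v);x0=max(0,u-60);y0=max(0,v-60)
    cv2.imwrite(f'pics/{n}15z.png',cv2.resize(I[y0:v+60,x0:u+60,::-1],None,fx=4,fy=4,interpolation=cv2.INTER_CUBIC))
    P=cloud(n,D.astype(float),C)
    k=(P[...,2]>30)&(P[...,2]<75)&(P[...,0]>340)&(P[...,0]<720)&(P[...,1]>100)&(P[...,1]<480)
    nn,L,st,ce=cv2.connectedComponentsWithStats(k.astype(np.uint8))
    for i in range(1,nn):
        if st[i,4]>40:q=P[L==i];print(n,st[i],((q.min(0)+q.max(0))/2).round(),q.max(0)-q.min(0))
E
cd pics; python3 -c "
import cv2,numpy as np
cv2.imwrite('z15.png',cv2.resize(np.hstack([cv2.imread('side15z.png'),cv2.imread('scene15z.png')]),(800,400)))"
```

```text
side [244 151  16  18 209] [498. 336.  46.] [45.15003011 54.93429952 32.456217  ]
side [207 156  19  19 277] [390. 323.  49.] [54.98527015 58.6757604  36.65997837]
scene [334 162  19  18 257] [390. 321.  51.] [54.37885863 56.15572774 41.75728946]
scene [363 178  16  19 235] [498. 336.  48.] [49.64622052 47.8314081  35.91207566]
scene [368 218  21  22 358] [647. 224.  50.] [53.49824739 55.39543953 39.50715385]
```

View pics/z15.png

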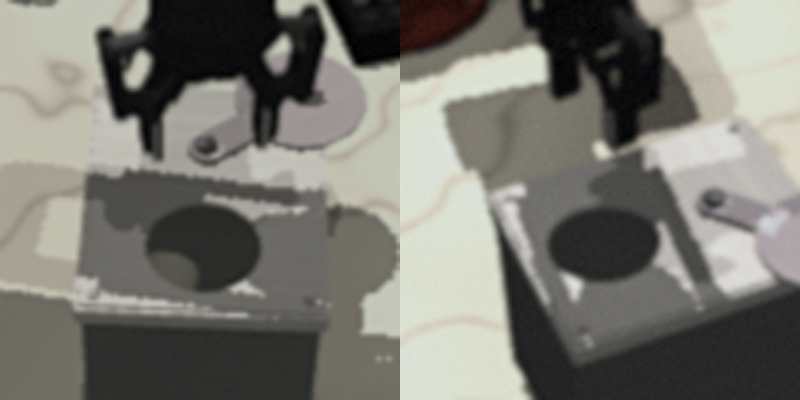

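Emit:
send_rows:
  series:
    - {"hand": 85, "offset": [1.2, -0.2, 0], "spin": 0}
    - {"hand": 85, "offset": [3, -0.6, 0], "spin": 0}
    - {"hand": 85, "offset": [4.9, -0.9, 0], "spin": 0}
    - {"hand": 85, "offset": [6.8, -1.3, 0], "spin": 0}
    - {"hand": 85, "offset": [8.7, -1.7, 0], "spin": 0}
    - {"hand": 85, "offset": [10.6, -2.1, 0], "spin": 0}
    - {"hand": 85, "offset": [12.5, -2.4, 0], "spin": 0}
    - {"hand": 85, "offset": [14.4, -2.8, 0], "spin": 0}
    - {"hand": 85, "offset": [16.2, -3.2, 0.5], "spin": 0}
    - {"hand": 85, "offset": [17.9, -3.5, 1], "spin": 0}
    - {"hand": 85, "offset": [17.9, -3.5, 1], "spin": 0}
    - {"hand": 85, "offset": [17.9, -3.5, 1], "spin": 0}

```text
time_s: 38.8
eef_pos: [496.3, 329.6, 243.6]
ee_rot: [0.706, 0.708, -0.002, -0.0]
wrist_force: [0.1, 0.7, 0.1]
width: 84.7
```

```bash
python3 cups.py w16.png;python3 av.py 5
```

```text
38.8 [496.3 329.6 243.6] [ 0.706  0.708 -0.002 -0.   ]
[   0   16   46   86 2244] ((248.48284912109375, 439.5880432128906), 34.047325134277344) 74.96536667323456
[267 149  49  51 617] ((497.6177062988281, 339.766357421875), 22.931978225708008) 60.996019231915234
[ 145  157   64   60 2785] ((388.9667663574219, 327.2767028808594), 28.31941795349121) 63.98421652601399
[ 418  257   48   44 1087] ((651.13671875, 233.5866241455078), 26.7356014251709) 63.13411196547268
39.05 [497.83 328.31 245.33] [-0.12  0.09  0.25] [-0.002 -0.     0.001] [0.45 0.32 0.54 0.2  0.66 0.3 ]
```

View pics/w16.png

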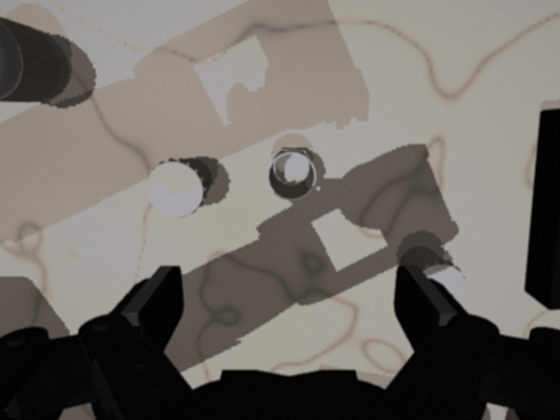

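Emit:
send_rows:
  force: 30
  series:
    - {"hand": 85, "offset": [0.34, 0.04, 1.6], "spin": 0}
    - {"hand": 85, "offset": [0.34, 0.04, 3.4], "spin": 0}
    - {"hand": 85, "offset": [0.34, 0.04, 5.2], "spin": 0}
    - {"hand": 85, "offset": [0.34, 0.04, 6.8], "spin": 0}
    - {"hand": 85, "offset": [0.34, 0.04, 8], "spin": 0}
    - {"hand": 80, "offset": [0.34, 0.04, 8.6], "spin": 0}
    - {"hand": 60, "offset": [0.34, 0.04, 8.6], "spin": 0}
    - {"hand": 40, "offset": [0.34, 0.04, 8.6], "spin": 0}
    - {"hand": 36, "offset": [0.34, 0.04, 8.6], "spin": 0}
    - {"hand": 36, "offset": [0.34, 0.04, 8.6], "spin": 0}
    - {"hand": 36, "offset": [0.34, 0.04, 8.6], "spin": 0}
    - {"hand": 36, "offset": [0.34, 0.04, 8.6], "spin": 0}

```text
time_s: 40.3
eef_pos: [500.4, 338.7, 32.9]
ee_rot: [0.707, 0.707, 0.002, 0.001]
wrist_force: [1.0, 0.3, 6.4]
width: 45.1
```

```bash
python3 av.py 4
```

```text
40.45 [500.41 338.71  32.88] [ 0.18 -0.6   6.86] [-0.051  0.071 -0.002] [0.01 0.02 0.02 0.5  0.59 0.62]
```

Emit:
send_rows:
  series:
    - {"hand": 36, "offset": [0, 0, -1], "spin": 0}
    - {"hand": 36, "offset": [0, 0, -2.6], "spin": 0}
    - {"hand": 36, "offset": [0, 0, -4.4], "spin": 0}
    - {"hand": 36, "offset": [0, 0, -6.2], "spin": 0}
    - {"hand": 36, "offset": [0, 0, -8], "spin": 0}
    - {"hand": 36, "offset": [-1, 0.2, -8.6], "spin": 0}
    - {"hand": 36, "offset": [-2.6, 0.5, -8.6], "spin": 0}
    - {"hand": 36, "offset": [-4.4, 0.8, -8.6], "spin": 0}
    - {"hand": 36, "offset": [-6.2, 1.1, -8.6], "spin": 0}
    - {"hand": 36, "offset": [-8, 1.5, -8.6], "spin": 0}
    - {"hand": 36, "offset": [-9.8, 1.8, -8.6], "spin": 0}
    - {"hand": 36, "offset": [-11.4, 2.1, -8.6], "spin": 0}

```text
time_s: 41.7
eef_pos: [550.8, 50.8, 245.6]
ee_rot: [0.707, 0.707, 0.0, 0.0]
wrist_force: [0.4, -0.1, -0.5]
width: 45.2
```

Emit:
send_rows:
  series:
    - {"hand": 36, "offset": [-1.7, 0.3, 0], "spin": 0}
    - {"hand": 36, "offset": [-3.5, 0.6, 0], "spin": 0}
    - {"hand": 36, "offset": [-5.2, 1, 0], "spin": 0}
    - {"hand": 36, "offset": [-6.4, 1.2, 0], "spin": 0}
    - {"hand": 36, "offset": [-6.85, 1.3, 0], "spin": 0}
    - {"hand": 36, "offset": [-6.85, 1.3, 0], "spin": 0}
    - {"hand": 36, "offset": [-6.85, 1.3, 0], "spin": 0}

```text
time_s: 42.4
eef_pos: [583.2, -117.3, 245.2]
ee_rot: [0.707, 0.707, 0.0, -0.001]
wrist_force: [0.9, 0.0, -1.1]
width: 44.9
```

```bash
python3 av.py 6
python3 - <<'E'
from h import *
for n in ('side','scene'):
    I,D,C=grab(n,n+'17.png')
    u,v=proj(n,(585,-115,210),C);u,v=int(u),int(v);x0=max(0,u-60);y0=max(0,v-60)
    cv2.imwrite(f'pics/{n}17z.png',cv2.resize(I[y0:v+60,x0:u+60,::-1],None,fx=4,fy=4,interpolation=cv2.INTER_CUBIC))
E
cd pics; python3 -c "
import cv2,numpy as np
cv2.imwrite('z17.png',cv2.resize(np.hstack([cv2.imread('side17z.png'),cv2.imread('scene17z.png')]),(800,400)))"
```

```text
42.65 [ 583.29 -116.97  245.39] [ 0.18  0.54 -0.39] [-0.013 -0.012  0.005] [0.1  0.19 0.11 0.59 0.64 0.74]
```

View pics/z17.png

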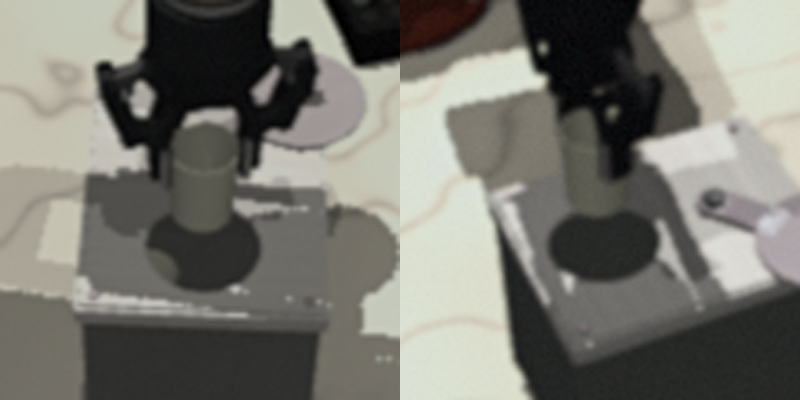

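Emit:
send_rows:
  series:
    - {"hand": 36, "offset": [0, 0.06, 1], "spin": 0}
    - {"hand": 36, "offset": [0, 0.06, 2], "spin": 0}
    - {"hand": 36, "offset": [0, 0.06, 2.5], "spin": 0}
    - {"hand": 36, "offset": [0, 0.06, 2.5], "spin": 0}
    - {"hand": 36, "offset": [0, 0.06, 2.5], "spin": 0}
    - {"hand": 60, "offset": [0, 0.06, 2.5], "spin": 0}
    - {"hand": 60, "offset": [0, 0.06, 2.5], "spin": 0}
    - {"hand": 60, "offset": [0, 0.06, 2.5], "spin": 0}
    - {"hand": 60, "offset": [0, 0.06, 2.5], "spin": 0}
    - {"hand": 60, "offset": [0, 0.06, 1.5], "spin": 0}
    - {"hand": 60, "offset": [0, 0.06, 0], "spin": 0}
    - {"hand": 60, "offset": [0, 0.06, -2], "spin": 0}

```text
time_s: 44.0
eef_pos: [583.2, -117.9, 293.6]
ee_rot: [0.707, 0.707, -0.001, -0.003]
wrist_force: [0.7, -0.5, 0.2]
width: 59.8
```

```bash
cat > fin.py <<'E'
from h import *
import sys
t=sys.argv[1];Z=[]
for n in ('side','scene'):
    I,D,C=grab(n,n+t+'.png')
    u,v=proj(n,(585,-115,210),C);u,v=int(u),int(v);x0=max(0,u-60);y0=max(0,v-60)
    Z.append(cv2.resize(I[y0:y0+120,x0:x0+120,::-1],(400,400),interpolation=cv2.INTER_CUBIC))
    P=cloud(n,D.astype(float),C)
    k=(np.hypot(P[...,0]-585,P[...,1]+117)<120)&(P[...,2]<160)&(P[...,2]>20)
    # rays through the opening
    R,tt,f,cx,cy=C;o=-R.T@tt;d=P-o;X=o+d*((170-o[2])/d[...,2])[...,None]
    k=(np.hypot(X[...,0]-585,X[...,1]+117)<36)&(P[...,2]<168);print(n,'in hole z',np.percentile(P[k][:,2],[0,25,50,75,100]).round() if k.any() else None)
    k=(P[...,2]>30)&(P[...,2]<75)&(P[...,0]>340)&(P[...,0]<720)&(P[...,1]>100)&(P[...,1]<480)
    nn,L,st,ce=cv2.connectedComponentsWithStats(k.astype(np.uint8))
    for i in range(1,nn):
        if st[i,4]>40:q=P[L==i];print(n,st[i],((q.min(0)+q.max(0))/2).round(),q.max(0)-q.min(0))
cv2.imwrite(f'pics/z{t}.png',np.hstack(Z))
E
python3 fin.py 18
```

```text
side in hole z [ -1.   6.  15.  41. 165.]
side [207 156  19  20 269] [390. 322.  48.] [54.67903726 57.04600883 36.21776092]
scene in hole z [ 49.  75.  91. 107. 132.]
scene [334 162  19  18 258] [389. 322.  49.] [56.22220147 60.07380755 38.01533815]
scene [368 218  21  23 352] [647. 223.  50.] [53.97523904 55.55830297 38.42701476]fin.py:11: RuntimeWarning: divide by zero encountered in divide
  R,tt,f,cx,cy=C;o=-R.T@tt;d=P-o;X=o+d*((170-o[2])/d[...,2])[...,None]
fin.py:11: RuntimeWarning: invalid value encountered in multiply
  R,tt,f,cx,cy=C;o=-R.T@tt;d=P-o;X=o+d*((170-o[2])/d[...,2])[...,None]
```

View pics/z18.png

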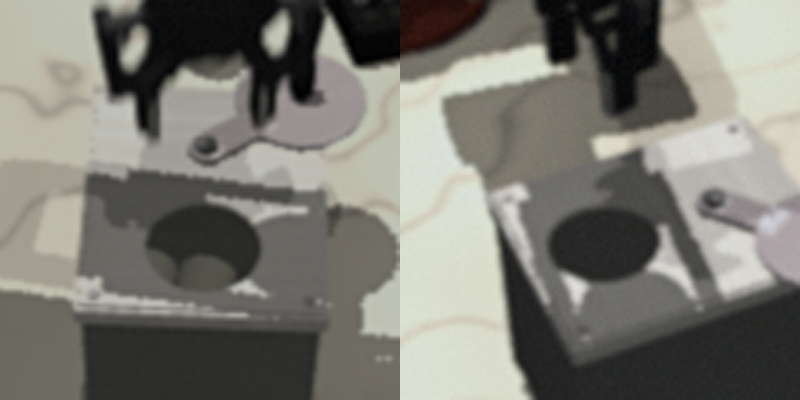

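View pics/scene18.png

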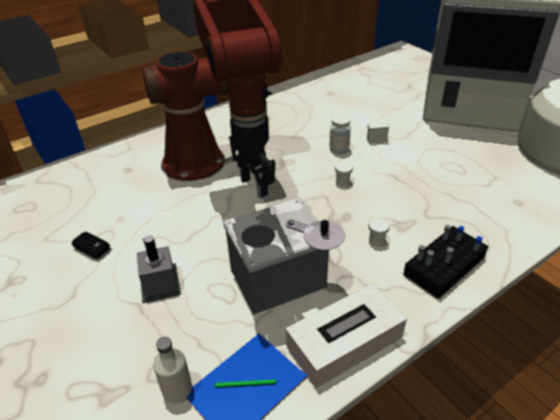

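Run:
```python
from h import *
for n in('side','scene'):
    d=np.load(f'/tmp/{n}18.png.npz');P=cloud(n,d['D'].astype(float))
    k=(P[...,2]>186)&(P[...,2]<217)&(abs(P[...,0]-680)<40)&(abs(P[...,1]-0)<40);q=P[k];print(n,k.sum(),((q.min(0)+q.max(0))/2).round(1),q.mean(0).round(1),(q.max(0)-q.min(0)).round(1))
s=status.observe();print(s['eef_pos'],s['joint_pos'])
```

```text
side 58 [677.7  -2.3 201.2] [677.6  -4.2 199.3] [19.8 17.3 29.5]
scene 112 [677.6   3.4 201.6] [6.812e+02 5.000e-01 2.056e+02] [21.2 20.6 30.7]
[ 589.4733089  -119.88207252  305.41920989] [-3.17295696e-01  1.06103206e-01  1.60073144e+00  5.59886978e-05
  1.41801678e+00 -3.17363483e-01]
```

Emit:
send_rows:
  series:
    - {"hand": 60, "offset": [1.2, 0.9, 0], "spin": -0.14}
    - {"hand": 60, "offset": [2.4, 1.9, 0], "spin": -0.28}
    - {"hand": 60, "offset": [3.6, 2.8, 0], "spin": -0.42}
    - {"hand": 60, "offset": [4.76, 3.76, 0], "spin": -0.56}
    - {"hand": 60, "offset": [4.76, 3.76, 0], "spin": -0.7}
    - {"hand": 60, "offset": [4.76, 3.76, 0], "spin": -0.84}
    - {"hand": 60, "offset": [4.76, 3.76, 0], "spin": -0.98}
    - {"hand": 60, "offset": [4.76, 3.76, 0.3], "spin": -1.12}
    - {"hand": 60, "offset": [4.76, 3.76, 0.5], "spin": -1.26}
    - {"hand": 60, "offset": [4.76, 3.76, 0.8], "spin": -1.4}
    - {"hand": 60, "offset": [4.76, 3.76, 0.8], "spin": -1.54}
    - {"hand": 60, "offset": [4.76, 3.76, 0.8], "spin": -1.68}

```text
time_s: 45.3
eef_pos: [678.9, 0.5, 274.9]
ee_rot: [-0.057, 0.998, 0.0, -0.0]
wrist_force: [-0.2, 0.1, -0.5]
width: 60.1
```

Emit:
send_rows:
  series:
    - {"hand": 60, "offset": [0, 0, 0], "spin": -0.14}
    - {"hand": 60, "offset": [0, 0, 0], "spin": -0.28}
    - {"hand": 60, "offset": [0, 0, 0], "spin": -0.32}
    - {"hand": 60, "offset": [0, 0, 0], "spin": -0.32}
    - {"hand": 60, "offset": [0, 0, 0], "spin": -0.32}

```text
time_s: 45.8
eef_pos: [679.1, 0.5, 275.5]
ee_rot: [-0.212, 0.977, -0.0, 0.0]
wrist_force: [-0.1, 0.2, 0.4]
width: 59.8
```

```bash
python3 av.py 6
python3 - <<'E'
from h import *
s=status.observe();print(s['eef_pos'],s['ee_rot'],s['joint_pos'])
I,D,C=grab('wrist','w19.png');P=cloud('wrist',D.astype(float),C)
k=(P[...,2]>188)&(P[...,2]<217)&(abs(P[...,0]-680)<40)&(abs(P[...,1]-0)<40);q=P[k];print(k.sum(),((q.min(0)+q.max(0))/2).round(1),(q.max(0)-q.min(0)).round(1))
E
```

```text
46.05 [6.7904e+02 5.1000e-01 2.7545e+02] [ 0.    0.17 -0.23] [-0.003  0.016 -0.001] [0.01 0.01 0.02 0.13 0.39 0.55]
[6.79044311e+02 5.07733190e-01 2.75485357e+02] [-2.12857421e-01  9.77083270e-01 -2.08733361e-05  3.63586167e-05] [-1.02514103e-01  3.00125363e-01  1.42906390e+00 -1.72140833e-05
  1.41232128e+00 -2.10230466e+00]
1046 [676.6   5.1 201.9] [19.2 19.9 26.9]
```

View pics/w19.png

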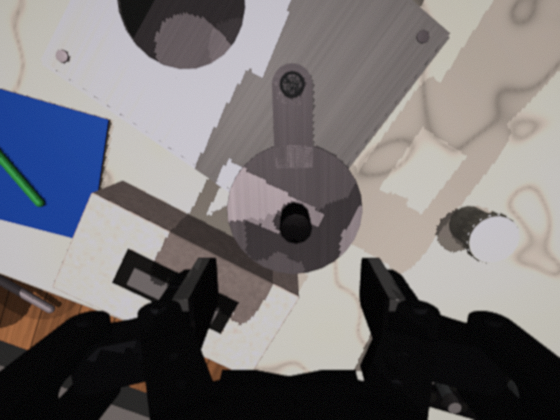

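Emit:
send_rows:
  series:
    - {"hand": 60, "offset": [0, 0.12, 1.4], "spin": 0}
    - {"hand": 60, "offset": [0, 0.12, 2.8], "spin": 0}
    - {"hand": 60, "offset": [0, 0.12, 3.5], "spin": 0}
    - {"hand": 34, "offset": [0, 0.12, 3.5], "spin": 0}
    - {"hand": 34, "offset": [0, 0.12, 3.5], "spin": 0}
    - {"hand": 34, "offset": [0, 0.12, 3.5], "spin": 0}
    - {"hand": 34, "offset": [0, 0.12, 3.5], "spin": 0}

```text
time_s: 46.85
eef_pos: [679.4, 3.1, 190.7]
ee_rot: [-0.213, 0.977, -0.001, 0.002]
wrist_force: [-0.3, 0.0, -0.3]
width: 34.0
```

```bash
python3 av.py 4;python3 fin.py 20 2>/dev/null
```

```text
47.0 [678.96   3.13 190.08] [-0.07  0.   -0.18] [-0.014 -0.007  0.008] [0.32 0.04 0.47 0.39 0.45 0.65]
side in hole z [ -1.   6.  13.  40. 166.]
side [207 156  19  19 269] [390. 324.  48.] [54.29516203 59.97192147 34.23417672]
side [297 170  20  20 295] [647. 222.  49.] [57.88867554 55.21075371 36.70848389]
scene in hole z [ 53.  75.  91. 107. 130.]
scene [344 162   9  18 110] [397. 330.  50.] [44.87515429 40.96448167 38.42017305]
scene [368 218  21  22 356] [646. 223.  50.] [57.09092873 56.30181226 39.28624982]
```

View pics/z20.png

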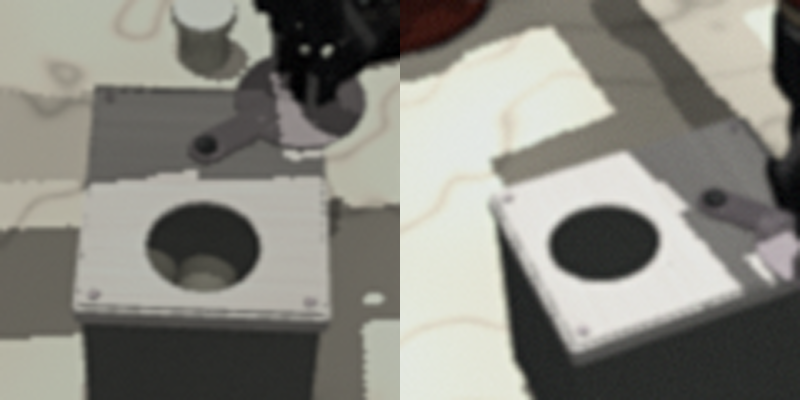

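Emit:
send_rows:
  series:
    - {"hand": 34, "offset": [0.03, -0.47, 0], "spin": 0.14}
    - {"hand": 34, "offset": [0.13, -0.94, 0], "spin": 0.28}
    - {"hand": 34, "offset": [0.29, -1.38, 0], "spin": 0.42}
    - {"hand": 34, "offset": [0.52, -1.8, 0], "spin": 0.56}
    - {"hand": 34, "offset": [0.8, -2.19, 0], "spin": 0.7}
    - {"hand": 34, "offset": [1.12, -2.53, 0], "spin": 0.84}
    - {"hand": 34, "offset": [1.5, -2.82, 0], "spin": 0.98}
    - {"hand": 34, "offset": [1.5, -2.82, 0], "spin": 0.98}

```text
time_s: 47.95
eef_pos: [672.5, -77.7, 187.9]
ee_rot: [0.273, 0.962, -0.0, -0.0]
wrist_force: [-0.2, -0.4, 0.9]
width: 34.0
```

```bash
python3 av.py 4;python3 fin.py 21 2>/dev/null
```

```text
48.1 [672.86 -76.77 187.94] [-0.17  0.21  0.25] [-0.028 -0.003 -0.003] [0.21 0.59 0.03 0.34 0.62 0.62]
side in hole z [ -1.   5.  13.  40. 167.]
side [207 156  19  19 274] [390. 321.  48.] [54.76911207 56.12946388 35.56861788]
side [297 170  20  19 299] [647. 222.  48.] [56.72891669 56.4627888  35.37574543]
scene in hole z [ 48.  74.  91. 106. 131.]
scene [334 162  19  18 256] [391. 323.  49.] [54.09066555 56.75525301 38.31775826]
scene [368 218  21  22 355] [648. 223.  49.] [56.52088254 57.61356338 38.73926482]
```

View pics/z21.png

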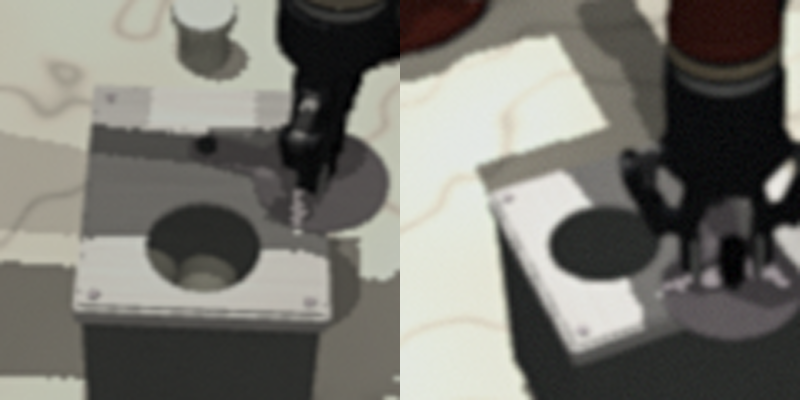

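Emit:
send_rows:
  series:
    - {"hand": 34, "offset": [0, -0.47, 0], "spin": 0.14}
    - {"hand": 34, "offset": [0.08, -0.94, 0], "spin": 0.28}
    - {"hand": 34, "offset": [0.24, -1.38, 0], "spin": 0.42}
    - {"hand": 34, "offset": [0.47, -1.8, 0], "spin": 0.56}
    - {"hand": 34, "offset": [0.75, -2.19, 0], "spin": 0.7}
    - {"hand": 34, "offset": [1.07, -2.53, 0], "spin": 0.84}
    - {"hand": 34, "offset": [1.45, -2.82, 0], "spin": 0.98}
    - {"hand": 34, "offset": [1.85, -3.05, 0], "spin": 1.12}
    - {"hand": 34, "offset": [1.85, -3.05, 0], "spin": 1.12}

```text
time_s: 49.15
eef_pos: [592.8, -116.8, 187.9]
ee_rot: [0.741, 0.671, -0.0, -0.0]
wrist_force: [-0.6, 0.1, 0.3]
width: 34.0
```

```bash
python3 av.py 6;python3 fin.py 22 2>/dev/null|grep hole
```

```text
49.4 [ 593.88 -117.    188.08] [-0.03  0.25  0.12] [ 0.008 -0.005  0.007] [0.55 0.13 0.11 0.53 0.23 0.52]
side in hole z [ 3.  5. 29. 50. 52.]
scene in hole z None
```

View pics/z22.png

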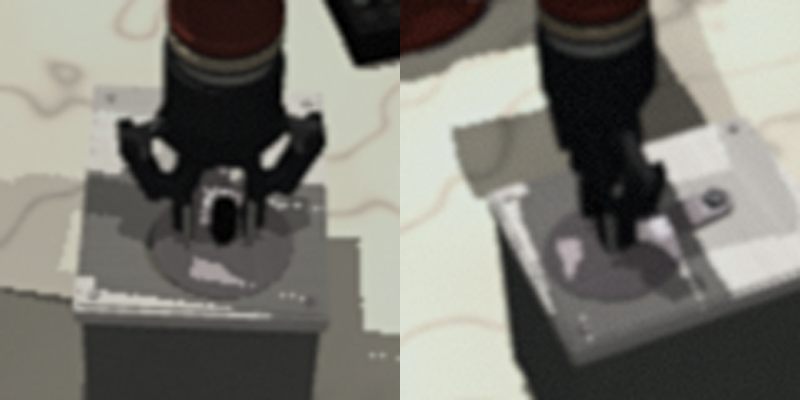

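Emit:
send_rows:
  series:
    - {"hand": 34, "offset": [0, -0.2, 0], "spin": 0.04}
    - {"hand": 34, "offset": [0.01, -0.4, 0], "spin": 0.08}
    - {"hand": 34, "offset": [0.02, -0.55, 0], "spin": 0.1}
    - {"hand": 34, "offset": [0.03, -0.62, 0], "spin": 0.1}
    - {"hand": 34, "offset": [0.03, -0.62, 0], "spin": 0.1}

```text
time_s: 50.05
eef_pos: [578.3, -114.9, 188.0]
ee_rot: [0.774, 0.633, 0.0, -0.0]
wrist_force: [-0.5, 0.5, 0.2]
width: 34.1
```

```bash
python3 av.py 6
```

```text
50.3 [ 578.28 -114.81  187.91] [-0.19  0.33 -0.07] [ 0.011  0.029 -0.028] [0.03 0.04 0.07 0.49 0.4  0.35]
```

Step on gently until the stop is felt.

Emit:
send_rows:
  series:
    - {"hand": 34, "offset": [0, -0.04, 0], "spin": 0}
    - {"hand": 34, "offset": [0, -0.08, 0], "spin": 0}
    - {"hand": 34, "offset": [0, -0.08, 0], "spin": 0}

```text
time_s: 50.65
eef_pos: [578.1, -114.8, 187.9]
ee_rot: [0.774, 0.633, 0.002, 0.002]
wrist_force: [6.3, -1.1, -2.8]
width: 34.0
```

```bash
python3 av.py 6
```

```text
50.9 [ 578.11 -114.81  187.9 ] [ 5.89 -0.56 -4.09] [-0.105 -0.859  0.014] [0.01 0.01 0.02 0.26 0.41 0.68]
```

Emit:
send_rows:
  series:
    - {"hand": 34, "offset": [0, 0.2, 0], "spin": 0}
    - {"hand": 40, "offset": [0, 0.2, 0], "spin": 0}
    - {"hand": 40, "offset": [0, 0.2, 0], "spin": 0}
    - {"hand": 40, "offset": [0, 0.2, -1], "spin": 0}
    - {"hand": 40, "offset": [0, 0.2, -2.5], "spin": 0}
    - {"hand": 60, "offset": [0, 0.2, -4.5], "spin": 0}
    - {"hand": 60, "offset": [0, 0.2, -5.5], "spin": 0}
    - {"hand": 60, "offset": [-0.8, 0, -5.5], "spin": 0}
    - {"hand": 60, "offset": [-0.8, 0, -5.5], "spin": 0}
    - {"hand": 60, "offset": [-0.8, 0, -5.5], "spin": 0}

```text
time_s: 51.95
eef_pos: [571.8, -133.9, 324.8]
ee_rot: [0.774, 0.633, -0.0, -0.001]
wrist_force: [0.5, -0.1, -1.0]
width: 59.9
```

```bash
python3 av.py 2; python3 fin.py 23 2>/dev/null
python3 - <<'E'
from h import *
I,D,C=grab('wrist','w23.png');P=cloud('wrist',D.astype(float),C)
k=(P[...,2]>188)&(P[...,2]<217)&(abs(P[...,0]-585)<40)&(abs(P[...,1]+115)<40);q=P[k];c=(q.min(0)+q.max(0))/2;print(k.sum(),c.round(1),(q.max(0)-q.min(0)).round(1))
E
```

```text
52.0 [ 571.83 -133.75  324.51] [ 0.13 -0.26 -0.39] [ 0.027  0.028 -0.032] [0.01 0.15 0.25 0.41 0.13 0.59]
side in hole z None
side [207 156  19  19 272] [390. 321.  49.] [54.9008004  56.89765661 35.53978853]
scene in hole z None
scene [334 162  19  18 259] [390. 322.  50.] [59.12075066 57.99500998 38.88522267]
scene [368 218  21  22 359] [647. 223.  49.] [55.4669832  55.33206504 38.00253728]
671 [ 584.7 -114.9  201.5] [19.2 19.3 27. ]
```

View pics/w23.png

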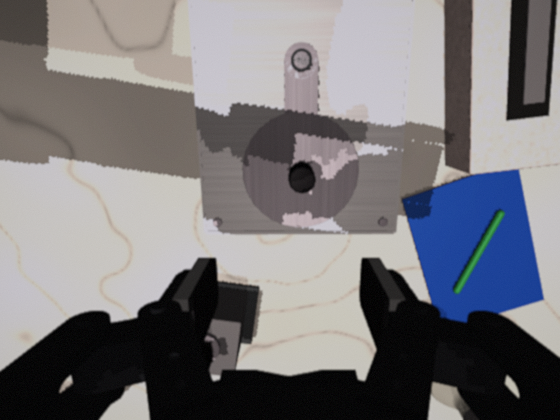

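View pics/side23.png

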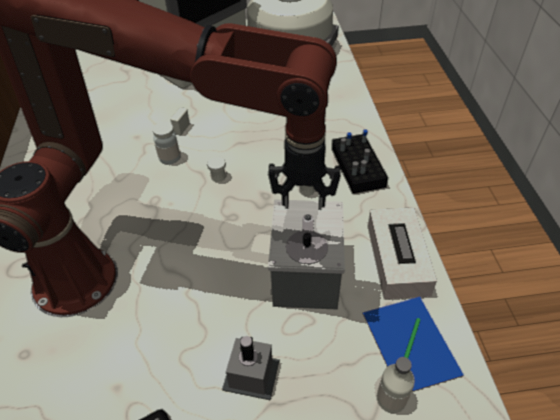

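Run:
```python
from h import *
print(job.finish_job());print(status.observe()['time_s'])
```

```text
the job is handed in; nothing more can be done
None
the job is handed in; nothing more can be done
```

The job is done and handed in at about 52 s of robot time; no verdict was reported.

**What I did**
- I swung the cover aside and ran the blade once round the edge anticlockwise, starting and ending at the pivot side.
- I stood the tool back in its holder and dropped both open cups through the opening. I saw no third cup in any camera view.
- I swung the cover shut until it met its stop, at about 6 N.

**One fault on the way:** between 90° and 135° the blade came off the edge, because the hole's centre was about 3 mm from where the wrist camera had put it. I went back to about 103°, pressed on again and redid that stretch. The force was then about 2–4 N at each point where I measured it. Between those points I have no force reading.

**Last checks**
- **Tool:** upright in its holder, handle top at about 156 mm and within about 2 mm of where it stood at the start.
- **Cups:** both lay well below the lid; I last saw them just before the cover closed.
- **Cover:** the knob stands at (584.7, -114.9) mm and the opening's centre, seen by the same camera, at (584.8, -114.4) mm, so the cover is shut.
- **Pots:** both stand within a few mm of where they were.
- **Camera disagreement:** the wrist camera and the arm's own readings differed by about 3 mm in y; I went by the arm's contact readings.

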